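# Tap the clamp wedge home on a bottle-carrier jig

## Robot

A 7-joint arm with a two-finger parallel gripper is mounted at the origin on the work surface. World frame = base frame: x ahead of the robot, y to its left, z up, the work surface at z = 0. Lengths are in m, angles in rad, forces in N, time in s.
With the tool pointing down it reaches from about 0.4 to 0.9 m from the base axis. Payload 5.6 kg.
Tool frame: the origin (TCP) lies on the front face of the gripper's body, between the roots of the fingers; the fingertips stand 88 mm ahead of it and the grasp point (between the pads) lies 69 mm ahead of it; z points along the fingers, x is the direction in which the jaws open and shut, and the axes are right-handed (so a half turn about z gives the same grasp; the last joint's range is limited). The gripper opens to 92 mm and grips with 3 to 60 N. Pads are 20 mm wide; open, the fingers measure 128 mm over their backs; the gripper's body (75 mm by 189 mm) begins 69 mm behind the grasp point.
Start: joints at [1.11, 0.468, -0.012, 1.603, 0.006, 1.071, -0.056], TCP at [0.264, -0.594, 0.303] pointing down, gripper open.
Joint ranges: [-2.53, 2.53], [-0.31, 2.02], [-1.57, 1.55], [0.28, 2.44], [-1.29, 4.43], [0.15, 1.84], [-2.92, 2.92]. Speed limits (rad/s): [2.57, 2.57, 3.14, 3.14, 3.14, 3.14, 3.14].

## Interface

Orientations are given as a rotation vector (axis times angle).
In Python, from plant import robot, imaging, job_done gives the robot as it stands.
- The arm moves only by the tool drive_tool, never from a script. Its argument "rows" is a list that holds one entry, the list of rows, each a list of 7 numbers: the gripper's target within -1 to 1 (fully open at 1, half-way at 0, shut at -1), then the shift along the tool's x, y, z in mm, then the turn, a rotation vector about the tool's x, y, z in rad. In form: [[[claw, dx, dy, dz, rx, ry, rz], ...]]. A call has 1 to 5 rows; each row is the pose to reach, as a shift and turn from the pose measured when the call began, along the tool's axes at that moment; what a row does not reach only later rows make up. A row lasts 1/8 s, in which the tool goes at most 62.5 mm and 10.7 degrees, less where a joint would pass 70% of its speed; a pose out of reach is approached as far as the arm can. A call with a gripper value outside its range is refused whole. The fingers move at their own pace and stop on an object; "newtons" is the grip in N (left out, the last holds). Time passes only in rows, so rows that repeat a pose let the fingers close. It gives the time, the measured TCP pose, the force and the opening at its end, in the units of the state.
- robot.get_obs(): the state, without advancing time (a new reading comes with each control period).
- imaging.snapshot(name): name is "side" or "top"; returns the picture (384x512x3 uint8, red, green, blue); there is no depth.
- imaging.camera_model(name): a dict with "camera_matrix" (3x3 intrinsics, pixels), "dist_coeffs" ([k1, k2, p1, p2, k3] as OpenCV has them; the pictures are not rectified), "R" (3x3) and "t" (3): a world point X has camera coordinates R X + t. Camera axes: x right, y down, z forward; pixel columns grow to the right and rows downward; lengths in m; the calibration is good to about 2 mm. A picture is of the moment at which its call begins. camera_model takes no time and is no camera call.
- job_done(): hands the job in, once; it reports no verdict.
The state is a dict: "time_s": time; "joint_pos": joint angles; "joint_vel": joint speeds; "effort": joint torques, N m; "eef_pos": TCP position; "eef_rot": TCP orientation; "contact_force": force on the tool from outside, world axes, zero at the start; "moment": the same for the moment, N m; "gripper_width": opening from 0.0 (shut) to 1.0 (fully open).
Only numpy, scipy, OpenCV 4.12 (cv2) and the standard library are available. Lean on these libraries where they do the work, as an engineer would, in place of code of your own. Each camera call takes 0.05 s, during which the arm holds its last target.

## Task

Take the teal wedge from the rack and set it, thin end down and sloped face towards the dark jaw, in the slot of the clamp jig. Then pick up the wooden tapping drift and tap the wedge down with its foot, gently, until the jaw is fully closed on the blue bottle carrier and a firm push of about 20 N with the drift no longer moves the wedge forward (never more than 40 N). Stand the drift back upright on its cork mat, and leave the bottles, the spare wedge and the other things on the bench where they are.

Things in the scene. Friction and masses are not known exactly. Their poses are not given: they have to be found in the camera images.
- wedge_mid (a point): Middle of the teal wedge, half-way up, axis along z. Wedge: 110 mm tall, 40 mm wide (y), 100 g, standing thin end down in a rack pocket; grip its upper 50 mm. z points from thin to thick end, 55 mm to either. Flat back at x = -12 mm all the way; the sloped face looks to +x, leaning 1:5, at x = 0 at the thin end, 11 mm here, 22 mm at the top.
- wedge_top (a point): Middle of the teal wedge's top face (34 mm in x by 40 mm in y), the face to be struck. Same axes as wedge_mid: 5 mm to +x of it and 55 mm higher.
- rack: Brown wooden wedge rack, fixed, 166 (x) x 80 (y) x 50 mm, origin under its centre. Two pockets 40 mm either side along x hold the teal and a spare wedge; pocket floors are 10 mm over the bench, so 60 mm of a wedge stands out. The wedges' axes are along the rack's.
- jig: Clamp jig, fixed: plywood base with a pale wooden post (90 mm high) and guide walls (65 mm high) round a slot. Origin on the bench under the slot; x points from the post to the jaw and the blue carrier, z up. Post's upright face at x = -12 mm (the wedge's flat back goes there), guide walls at y = +-24 mm, slot floor 12 mm up. The carrier (76 mm high, 140 wide) spans x = 50 to 245 mm.
- slot (a point): Middle of the slot's mouth, 90 mm over the jig's origin, same axes. The wedge goes in with its axes along these, x = y = 0. Here the leaning jaw face (1:5, as the wedge) is at x = 5 to 12 mm: held 2 or 3 mm off the post the wedge enters freely. Carriers vary, so the depth is not known: set in by hand its thin end stops some 30 to 70 mm over the bench, driven home at 13 to 41 mm.
- jaw (a joint): Travel of the dark wooden jaw towards the carrier, in m: 0 slack, 0.005 closed on the carrier (hard stop). Starts at 0 to 0.0015 and stays where left. Driving the wedge down moves it, 1 mm for 5 mm of wedge, with a slow push of about 8 to 15 N; at the stop the push rises steeply. More than 40 N would split the wedge.
- drift_grip (a point): Grip point of the tapping drift, on its axis, 80 mm over its underside: a square wooden handle (30 x 30 mm, faces square to its x and y axes) on a round black rubber foot (52 mm diameter, 30 mm high), 115 mm tall in all, 300 g, z up. It stands on the cork mat at the start.
- mat: Round cork mat, fixed, 100 mm diameter, 5 mm thick. Origin at the centre of its underside, on the bench.
- spare: Spare wedge, the same shape in plain pale wood, in the rack's other pocket. Origin under its thin end. Leave it.
- bottle1: Amber bottle with teal label, 61 mm diameter, 198 mm tall, origin under its centre. Leave it.
- bottle2: Second such bottle. Leave it.
- bottle3: Third such bottle. Leave it.
- captin: Steel tin of caps, 70 mm diameter, 75 mm tall, origin under its centre. Leave it.
- tape: Roll of brown tape lying flat, 90 mm diameter, 48 mm high, origin under its centre. Leave it.
- brush: Hand brush lying on the bench. Leave it.
Mind the look-alikes: they are no part of the job. Leave any orange or pink look-alike of the part that bears drift_grip alone.

How it is judged:
On the way, in this order (a step that is already met when the one before it is completed fails the run):
1. the teal wedge stands in the slot the right way round, let go, and the jaw is not yet closed (x of wedge_top in the frame of jig between -0.001 and 0.014 m and x of wedge_mid in the frame of jig between -0.008 and 0.012 m and y of wedge_mid in the frame of jig between -0.008 and 0.008 m and z of wedge_mid in the frame of jig between 0.055 and 0.132 m and angle between wedge_mid's own z axis and vertical below 0.12 rad and angle between the x axis of wedge_mid and the x axis of jig, either way round below 0.2 rad and contact force between the fingers and wedge below 0.1 N and value of joint jaw below 0.0046 m), for 0.1 s.
2. the wedge is driven down with the drift until the jaw is closed on the carrier and the drift presses on it with at least 14 N (x of wedge_top in the frame of jig between -0.001 and 0.014 m and x of wedge_mid in the frame of jig between -0.008 and 0.012 m and y of wedge_mid in the frame of jig between -0.008 and 0.008 m and z of wedge_mid in the frame of jig between 0.055 and 0.132 m and angle between wedge_mid's own z axis and vertical below 0.12 rad and angle between the x axis of wedge_mid and the x axis of jig, either way round below 0.2 rad and contact force between drift and wedge above 14 N and value of joint jaw above 0.0046 m), for 0.02 s.
At the end, for the whole second after the job is handed in: Jaw within 0.4 mm of its stop (above 4.6 of 5 mm); teal wedge in the slot (middle within 8 mm in y, -8 to 12 in x; top -1 to 14 in x), tilt under 0.12 rad, heading within 0.2 rad, slope to the jaw; drift upright (0.1 rad) on the mat, axis within 30 mm of its centre; all at rest (x of wedge_top in the frame of jig between -0.001 and 0.014 m and x of wedge_mid in the frame of jig between -0.008 and 0.012 m and y of wedge_mid in the frame of jig between -0.008 and 0.008 m and z of wedge_mid in the frame of jig between 0.055 and 0.132 m and angle between wedge_mid's own z axis and vertical below 0.12 rad and angle between the x axis of wedge_mid and the x axis of jig, either way round below 0.2 rad and value of joint jaw above 0.0046 m and horizontal distance between drift_grip and mat below 0.03 m and height (world z) of drift_grip between 0.08 and 0.091 m and angle between drift_grip's own z axis and vertical below 0.1 rad and linear speed of each of drift, wedge below 0.02 m/s); the robot touches nothing.
It fails at once if the drift strikes or presses the wedge with more than 40 N (contact force between drift and wedge above 40 N).
It fails at once if a bottle, the spare wedge, the tin, the tape or the brush is moved more than 30 mm (distance of any of bottle1, bottle2, bottle3, captin, tape, brush, spare from where it was at the start of the episode above 0.03 m).
It also fails if it takes over 62 s, if anything falls off the work surface, if the arm or the gripper's body presses on something with over 40 N, if the wrist force passes 120 N, or if a joint passes its speed limit or range.

## Working session

There is one attempt and no reset: what is moved stays moved. The work goes in short steps, Python scripts to look and compute and a tool call to move; the robot and the scene stay as the last step left them, time stands still between calls to the robot, and variables do not carry over. Pictures are saved under pics/ and viewed, and the job is handed in when it is done.

Besides the shell and the picture viewer there is one more tool, called after "Request:" as a command line: name --argument value ..., lists and objects as JSON in quotes. drive_tool: Moves the arm, as the interface text tells. Its arguments: {"type":"object","properties":{"rows":{"type":"array","items":{"type":"array","items":{"type":"array","items":{"type":"number"}}}},"newtons":{"type":"number"}},"required":["rows"]}

```bash
mkdir -p pics; ls; python3 - <<'E'
from plant import robot, imaging
import cv2, numpy as np
np.set_printoptions(precision=4,suppress=True)
for n in ("side","top"):
    im=imaging.snapshot(n); cv2.imwrite(f"pics/{n}0.png",cv2.resize(im[:,:,::-1],(768,576),interpolation=cv2.INTER_CUBIC)); np.save(f"{n}0.npy",im)
    m=imaging.camera_model(n); print(n,m["camera_matrix"],m["dist_coeffs"],m["R"],m["t"], -np.array(m["R"]).T@np.array(m["t"]))
print(robot.get_obs())
E
```

```text
pics
side [[364.5525   0.     259.838 ]
 [  0.     364.5525 194.0806]
 [  0.       0.       1.    ]] [0.0003 0.     0.     0.     0.    ] [[-0.8013 -0.5983  0.0018]
 [-0.4204  0.5609 -0.7132]
 [ 0.4257 -0.5722 -0.7009]] [0.407  0.303  0.9305] [0.0573 0.606  0.8676]
top [[396.2964   0.     249.7448]
 [  0.     396.2964 198.0457]
 [  0.       0.       1.    ]] [-0.1125  0.      0.      0.      0.    ] [[-0.0198 -0.9998 -0.0024]
 [-0.9941  0.0199 -0.1063]
 [ 0.1063  0.0002 -0.9943]] [0.009  0.5169 1.4438] [ 0.3606 -0.0017  1.4905]
{'time_s': 0.1, 'joint_pos': array([ 1.11  ,  0.4683, -0.0116,  1.6035,  0.006 ,  1.0714, -0.0563]), 'joint_vel': array([ 0.0014, -0.0007, -0.0005, -0.0025, -0.001 ,  0.0003,  0.0007]), 'effort': array([  0.0005, -52.1644,  -0.0127, -24.4365,  -0.0568,   0.0141,
         0.0001]), 'eef_pos': array([ 0.2635, -0.5938,  0.3018]), 'eef_rot': array([-2.6332,  1.7121,  0.0022]), 'contact_force': array([ 0.1363, -0.2461, -0.8546]), 'moment': array([-0.0342, -0.0017,  0.0482]), 'gripper_width': 0.9991380940164627}
```

View pics/side0.png

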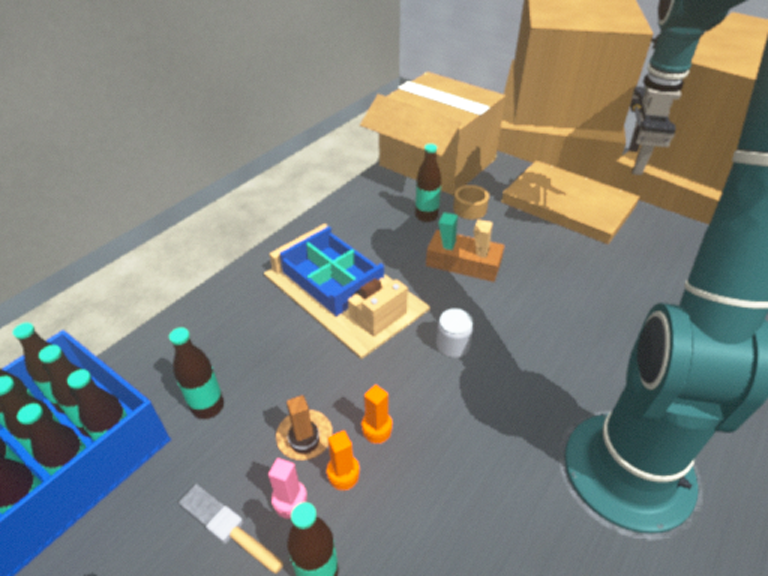

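View pics/top0.png

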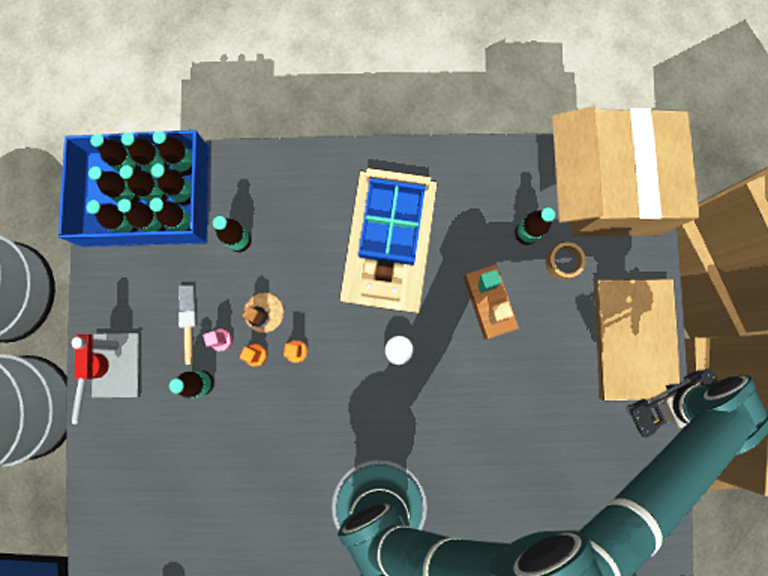

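Candidates (768×576 pictures). Wedge: teal in rack at side (448,230) / top (488,280). The pale one at side (483,235) / top (503,312) is the spare, and the teal carrier dividers and bottle labels are not wedges. Drift: brown with black foot on the mat at side (300,425) / top (257,315). The orange pieces at side (376,413) and (343,460) and the pink one at (288,485) are look-alikes. Close crops next.

```bash
cat > h.py <<'E'
import cv2, numpy as np
from plant import robot, imaging
np.set_printoptions(precision=4,suppress=True)
def ray(n,uv):
    m=imaging.camera_model(n);K=np.array(m["camera_matrix"]);d=np.array(m["dist_coeffs"]);R=np.array(m["R"]);t=np.array(m["t"])
    p=cv2.undistortPoints(np.array([[uv]],float),K,d)[0,0]
    return -R.T@t, R.T@np.array([p[0],p[1],1.])
def onz(n,uv,z):
    c,d=ray(n,uv); return c+d*(z-c[2])/d[2]
def tri(us,ut):
    c1,d1=ray("side",us);c2,d2=ray("top",ut)
    a,b=np.linalg.lstsq(np.c_[d1,-d2],c2-c1,rcond=None)[0]
    p,q=c1+a*d1,c2+b*d2
    return (p+q)/2,np.linalg.norm(p-q)
def proj(n,X):
    m=imaging.camera_model(n)
    return cv2.projectPoints(np.array(X,float).reshape(-1,3),cv2.Rodrigues(np.array(m["R"]))[0],np.array(m["t"]),np.array(m["camera_matrix"]),np.array(m["dist_coeffs"]))[0][:,0]
def crop(im,x0,y0,w,h,s,name):
    cv2.imwrite(name,cv2.resize(im[y0:y0+h,x0:x0+w,::-1],(w*s,h*s),interpolation=cv2.INTER_CUBIC))
E
python3 - <<'E'
from h import *
s=np.load("side0.npy");t=np.load("top0.npy")
A=np.hstack([s[130:190,270:350],t[165:225,290:370]]) ; 
crop(A,0,0,160,60,5,"pics/c_rack.png")
crop(s,170,145,120,95,6,"pics/c_jigs.png"); crop(t,220,105,80,110,5,"pics/c_jigt.png")
A=np.hstack([s[250:350,170:270],t[180:280,130:230]]);crop(A,0,0,200,100,4,"pics/c_drift.png")
E
```

```text
(no output)
```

View pics/c_rack.png

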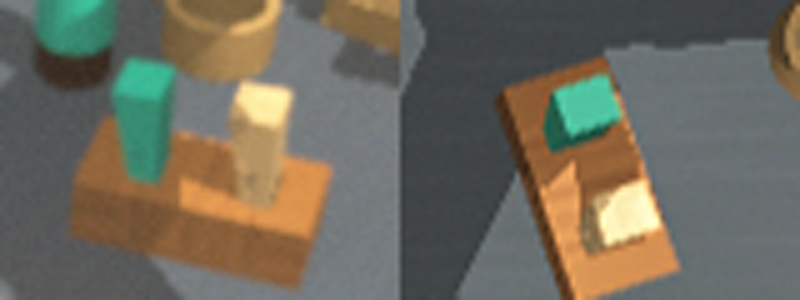

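View pics/c_jigs.png

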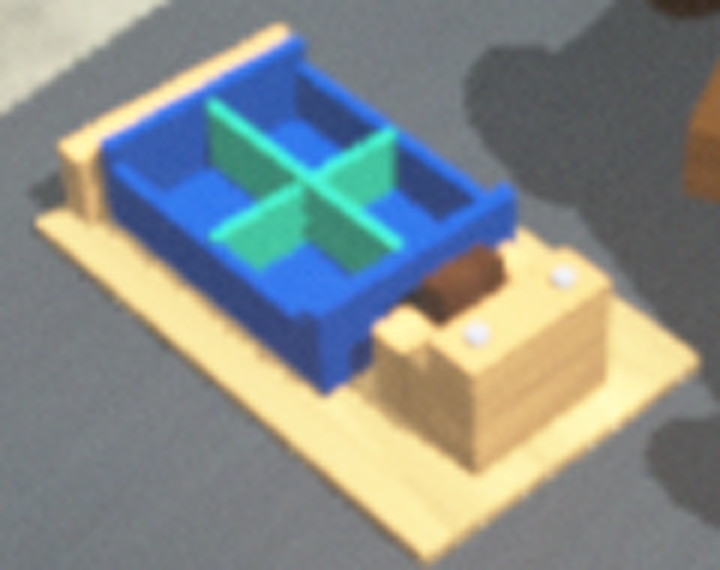

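View pics/c_jigt.png

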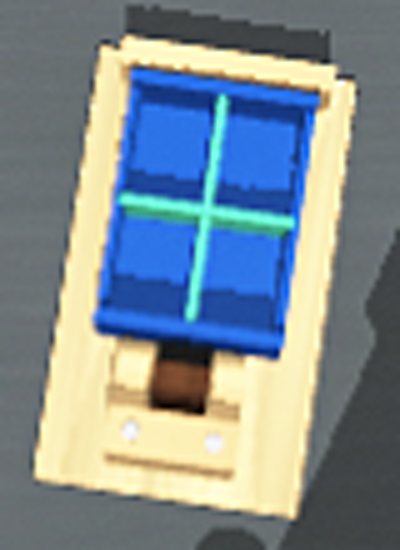

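View pics/c_drift.png

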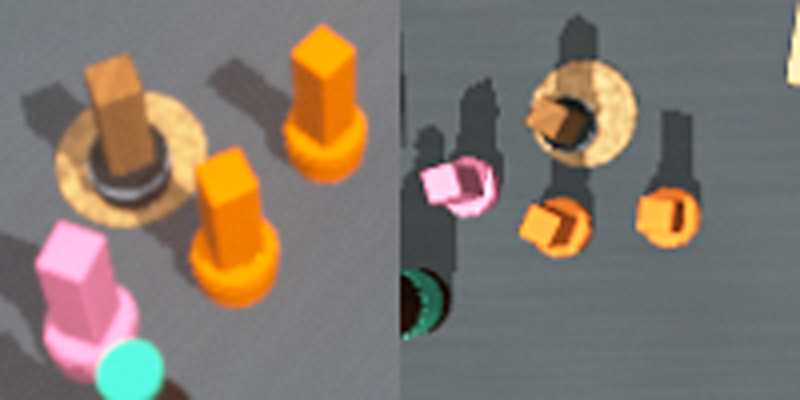

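The crops confirm the choices. The teal wedge is the upper one in the rack, and the brown drift with the black foot stands on the cork mat. The jig's post, with its two light screws, is on the robot side. Now to measure.

```bash
python3 - <<'E'
from h import *
s=np.load("side0.npy");t=np.load("top0.npy")
def big(n,mask,off,eps=0.04,label=""):
    cs,_=cv2.findContours(mask.astype(np.uint8),cv2.RETR_EXTERNAL,cv2.CHAIN_APPROX_NONE)
    c=max(cs,key=cv2.contourArea)+np.array(off)
    ap=cv2.approxPolyDP(c,eps*cv2.arcLength(c,True),True)[:,0]
    print(label,n,"area",cv2.contourArea(c),"poly",ap.tolist(),"rect",cv2.minAreaRect(c)); return c
def sub(im,x0,y0,w,h): 
    a=im[y0:y0+h,x0:x0+w]; return a.astype(int),cv2.cvtColor(a,cv2.COLOR_RGB2HSV).astype(int)
# top: wedge top face: brightest teal
a,H=sub(t,300,170,60,70)
teal=(H[...,0]>70)&(H[...,0]<95)&(H[...,1]>110)
c=big("top",teal,(300,170),.03,"teal all")
br=teal&(H[...,2]>140); c=big("top",br,(300,170),.05,"teal topface")
M=cv2.moments(c);uv=(M["m10"]/M["m00"],M["m01"]/M["m00"]);print("top centre",uv,onz("top",uv,.12))
r=cv2.boxPoints(cv2.minAreaRect(c)); print("corners z.12",[onz("top",q,.12)[:2].round(4).tolist() for q in r])
print("V hist teal",np.histogram(H[...,2][teal],8))
pal=(H[...,0]>12)&(H[...,0]<28)&(H[...,2]>200)&(H[...,1]<140); c=big("top",pal,(300,170),.05,"spare topface")
M=cv2.moments(c);uv=(M["m10"]/M["m00"],M["m01"]/M["m00"]);print("spare centre",uv,onz("top",uv,.12))
a,H=sub(s,270,130,70,60)
teal=(H[...,0]>70)&(H[...,0]<95)&(H[...,1]>110)
for y in range(8,42,2):
    x=np.where(teal[y,15:40])[0]; 
    if len(x): print("side row",y+130,"x",x.min()+285,x.max()+285,"V",H[y,15:40][teal[y,15:40]][:,2])
E
```

```text
teal all top area 127.0 poly [[330, 180], [320, 184], [320, 194], [330, 191], [333, 188]] rect ((325.3000183105469, 186.89999389648438), (10.75174331665039, 14.546475410461426), 71.56504821777344)
teal topface top area 85.0 poly [[330, 180], [321, 183], [324, 191], [333, 188]] rect ((326.85003662109375, 185.55003356933594), (9.17060375213623, 10.75174331665039), 71.56504821777344)
top centre (326.93529411764706, 185.49411764705883) [ 0.5459 -0.2726  0.12  ]
corners z.12 [[0.5555, -0.2496], [0.5669, -0.2861], [0.5359, -0.2951], [0.5246, -0.2586]]
V hist teal (array([11, 25,  7,  3,  1,  9, 11, 82]), array([ 73. ,  89.5, 106. , 122.5, 139. , 155.5, 172. , 188.5, 205. ]))
spare topface top area 94.0 poly [[339, 201], [329, 205], [331, 213], [342, 210]] rect ((334.8499755859375, 207.05001831054688), (10.75174331665039, 11.700427055358887), 71.56504821777344)
spare centre (335.50177304964535, 207.02304964539005) [ 0.4696 -0.2996  0.12  ]
side row 138 x 285 291 V [138 137 137 132 128 120 107]
side row 140 x 285 288 V [120 116 110 107]
side row 142 x 295 300 V [142 165 160 151 148 141]
side row 144 x 294 304 V [147 178 184 186 187 187 185 182 183 180 158]
side row 146 x 293 304 V [149 179 186 186 186 185 186 184 186 184 165 134]
side row 148 x 292 303 V [127 159 170 173 177 181 182 181 184 182 162 131]
side row 150 x 293 303 V [130 139 141 142 142 141 144 144 147 128 117]
side row 152 x 293 303 V [124 139 140 140 140 140 139 138 134 120 115]
side row 154 x 294 303 V [133 139 140 139 139 140 137 132 117 115]
side row 156 x 295 302 V [137 140 140 139 138 139 127 118]
side row 158 x 295 302 V [137 139 135 139 140 137 126 113]
side row 160 x 295 302 V [133 134 128 134 137 139 122 114]
side row 162 x 296 301 V [135 134 136 141 137 120]
side row 164 x 296 301 V [135 137 139 139 135 119]
```

```bash
python3 - <<'E'
from h import *
t=np.load("top0.npy");s=np.load("side0.npy")
crop(t,305,170,50,60,10,"pics/rt.png"); crop(s,275,135,65,60,10,"pics/rs.png")
E
```

```text
(no output)
```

View pics/rt.png

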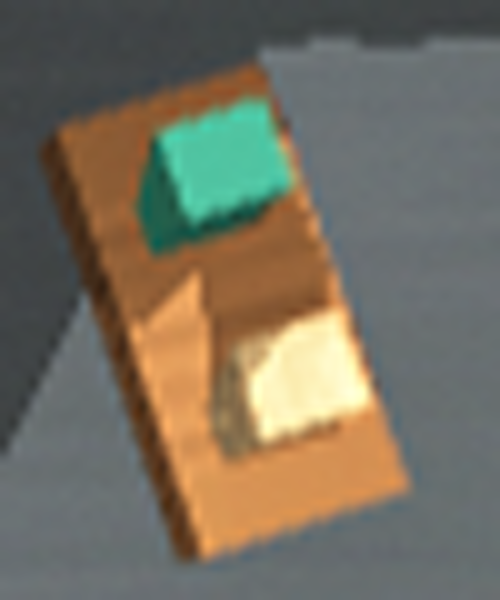

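View pics/rs.png

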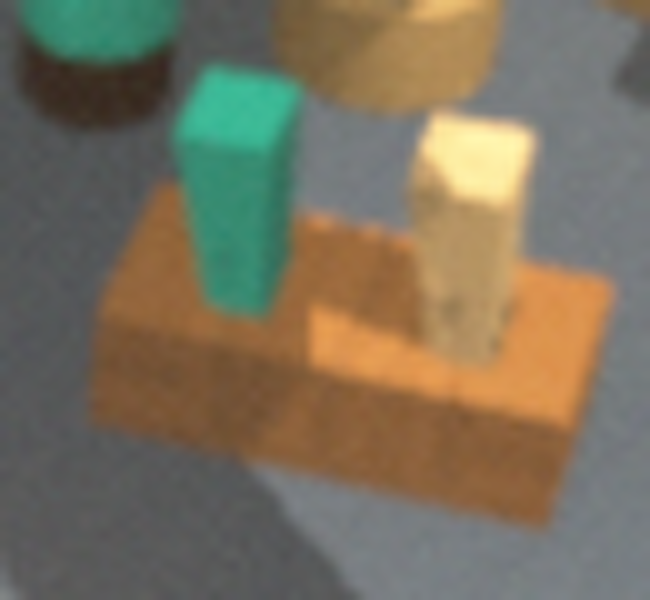

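```bash
python3 - <<'E'
from h import *
o=np.array([275,135])
f=lambda x,y,z:onz("side",o+np.array([x,y])/10-.5*0,z)[:2]
tl,tr,bl,br=f(178,140,.12),f(262,150,.12),f(205,307,.05),f(267,314,.05)
u=np.array([.5459+.0,-.2726])-np.array([.4696,-.2996]);u/=np.linalg.norm(u);print("axis u (spare->teal)",u)
for n,p in zip(("tl","tr","bl","br"),(tl,tr,bl,br)): print(n,p,"along u",p@u)
# rack corners in top crop, z=.05 top face
o2=np.array([305,170]);g=lambda x,y:onz("top",o2+np.array([x,y])/10,.05)[:2]
C=np.array([g(62,128),g(262,62),g(408,490),g(200,560)]);print(C,C.mean(0),np.linalg.norm(C[0]-C[1]),np.linalg.norm(C[1]-C[2]))
cen=C.mean(0)
print("teal top along u rel rack",(np.array([.5459,-.2726])-cen)@u,"spare",(np.array([.4696,-.2996])-cen)@u)
v=np.array([-u[1],u[0]]);print("cross",(np.array([.5459,-.2726])-cen)@v)
os=np.array([275,135]);g=lambda x,y:onz("side",os+np.array([x,y])/10,.05)[:2]
C=np.array([g(165,182),g(103,322),g(570,428),g(612,275)]);print(C,C.mean(0),np.linalg.norm(C[0]-C[1]),np.linalg.norm(C[1]-C[2]))
E
```

```text
axis u (spare->teal) [0.9427 0.3336]
tl [ 0.5519 -0.243 ] along u 0.43922634863695303
tr [ 0.5265 -0.2552] along u 0.4111883305547481
bl [ 0.5389 -0.2485] along u 0.42512713641644256
br [ 0.5197 -0.2583] along u 0.40373305564027384
[[ 0.5664 -0.2285]
 [ 0.5897 -0.3038]
 [ 0.4304 -0.3511]
 [ 0.4066 -0.2734]] [ 0.4983 -0.2892] 0.07877202828838793 0.16613991521524715
teal top along u rel rack 0.05042585015828305 spare -0.030510482844886815
cross -0.00019929395671390693
[[ 0.5884 -0.2988]
 [ 0.5628 -0.2206]
 [ 0.4068 -0.269 ]
 [ 0.434  -0.349 ]] [ 0.498  -0.2843] 0.08236916526835865 0.16327791234743272
```

```bash
python3 - <<'E'
from h import *
t=np.load("top0.npy");s=np.load("side0.npy")
crop(t,225,165,60,48,12,"pics/jt.png"); crop(s,225,180,60,48,12,"pics/js.png"); 
E
```

```text
(no output)
```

View pics/jt.png

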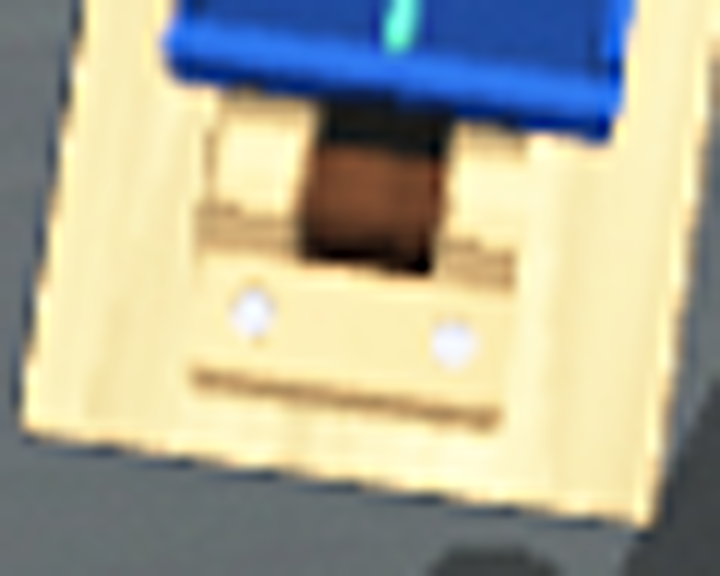

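View pics/js.png

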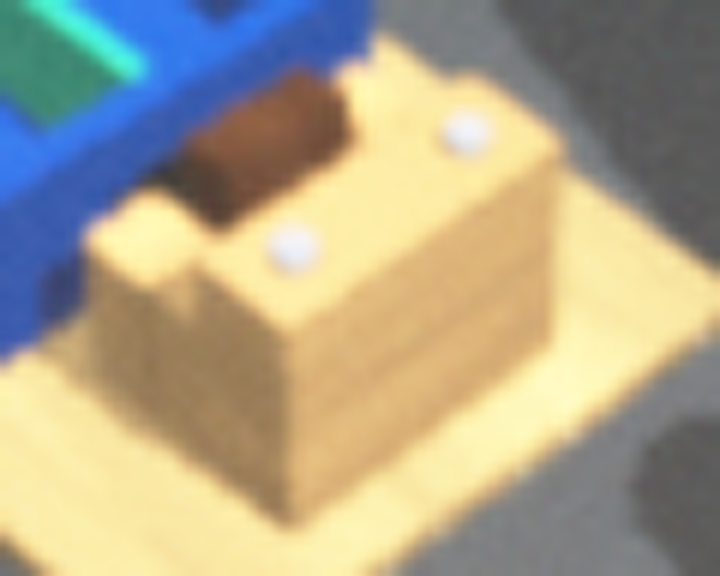

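```bash
python3 - <<'E'
from h import *
ot=np.array([225,165]);os=np.array([225,180])
T=lambda x,y,z:onz("top",ot+(np.array([x,y])+0)/12-.46,z)[:2]
S=lambda x,y,z:onz("side",os+(np.array([x,y])+0)/12-.46,z)[:2]
ang=lambda a,b:np.arctan2(*(b-a)[::-1])
def rep(l,a,b): print(l,a,b,"mid",(a+b)/2,"len",np.linalg.norm(a-b),"heading(x)",ang(a,b)+np.pi/2)
rep("S post back top",S(290,330,.09),S(560,150,.09))
rep("S post face top",S(200,270,.09),S(460,75,.09))
rep("T post face top",T(198,255,.09),T(515,290,.09))
rep("T post back top",T(192,372,.09),T(500,412,.09))
rep("T slot",T(303,253,.09),T(433,270,.09))
rep("T screws",T(252,312,.09),T(453,345,.09))
rep("S screws",S(295,248,.09),S(466,132,.09))
rep("T base near",T(22,432,.012),T(650,525,.012))
# carrier corners
t=np.load("top0.npy");s=np.load("side0.npy")
for n,im,(x0,y0,w,h) in (("top",t,(225,115,75,75)),("side",s,(175,145,90,75))):
    a=im[y0:y0+h,x0:x0+w];H=cv2.cvtColor(a,cv2.COLOR_RGB2HSV)
    m=((H[...,0]>100)&(H[...,0]<125)&(H[...,1]>150)).astype(np.uint8)
    m=cv2.morphologyEx(m,cv2.MORPH_CLOSE,np.ones((9,9)))
    c=max(cv2.findContours(m,cv2.RETR_EXTERNAL,cv2.CHAIN_APPROX_NONE)[0],key=cv2.contourArea)+np.array([x0,y0])
    print(n,cv2.approxPolyDP(c,.03*cv2.arcLength(c,True),True)[:,0].tolist(),cv2.boxPoints(cv2.minAreaRect(c)).tolist())
E
```

```text
S post back top [0.5233 0.0343] [ 0.5071 -0.0568] mid [ 0.5152 -0.0112] len 0.09254372289540137 heading(x) -0.1757762991979941
S post face top [0.5537 0.0316] [ 0.5441 -0.064 ] mid [ 0.5489 -0.0162] len 0.09602599042757651 heading(x) -0.10090263663705468
T post face top [0.5548 0.0289] [ 0.5425 -0.0651] mid [ 0.5487 -0.0181] len 0.09475508750491574 heading(x) -0.13094376331625623
T post back top [0.5199 0.0312] [ 0.5061 -0.0598] mid [ 0.513  -0.0143] len 0.09202181381630317 heading(x) -0.14992891639935824
T slot [ 0.5548 -0.0024] [ 0.5489 -0.0409] mid [ 0.5519 -0.0216] len 0.03895870719368746 heading(x) -0.15121012269963163
T screws [0.5374 0.0131] [ 0.5264 -0.0463] mid [ 0.5319 -0.0166] len 0.06043693366971654 heading(x) -0.18394844425462242
S screws [0.5396 0.0114] [ 0.5302 -0.0477] mid [ 0.5349 -0.0182] len 0.059876144181343585 heading(x) -0.1578322859609933
T base near [0.511  0.0865] [ 0.4779 -0.1089] mid [ 0.4944 -0.0112] len 0.1982689507481544 heading(x) -0.16761500172644217
top [[247, 115], [239, 169], [274, 176], [283, 124]] [[238.27159118652344, 170.85211181640625], [246.53294372558594, 114.20272827148438], [283.78240966796875, 119.63494873046875], [275.52105712890625, 176.28433227539062]]
side [[218, 152], [188, 172], [225, 208], [255, 177]] [[185.53343200683594, 170.32952880859375], [218.92005920410156, 138.7977294921875], [257.52362060546875, 179.672119140625], [224.1370086669922, 211.20391845703125]]
```

```bash
python3 - <<'E'
from h import *
P=lambda n,q,z:onz(n,np.array(q),z)[:2]
c=[P("top",q,.076) for q in ([247,115],[283,124],[239,169],[274,176])]
print(np.array(c)); far=(c[0]+c[1])/2;near=(c[2]+c[3])/2;d=far-near;print("carrier near/far",near,far,np.linalg.norm(d),"heading",np.arctan2(d[1],d[0]),"w",np.linalg.norm(c[2]-c[3]))
for h in(-.158,):
    ex=np.array([np.cos(h),np.sin(h)]); print("origin from near",near-.05*ex,"center",(far+near)/2-.1475*ex,"from post face",np.array([.5488,-.017])+.012*ex)
# mat & drift
s=np.load("side0.npy");t=np.load("top0.npy")
for n,im,(x0,y0,w,h) in (("top",t,(155,185,40,45)),("side",s,(180,260,45,55))):
    a=im[y0:y0+h,x0:x0+w];H=cv2.cvtColor(a,cv2.COLOR_RGB2HSV)
    m=((H[...,0]>8)&(H[...,0]<25)&(H[...,1]>60)&(H[...,2]>140)).astype(np.uint8)
    c=max(cv2.findContours(m,cv2.RETR_EXTERNAL,cv2.CHAIN_APPROX_NONE)[0],key=cv2.contourArea)+np.array([x0,y0])
    (mx,my),r=cv2.minEnclosingCircle(c);e=cv2.fitEllipse(cv2.convexHull(c));print(n,"mat",(mx,my),r,e,P(n,(mx,my),.005),P(n,e[0],.005))
# drift crops
crop(t,155,190,45,40,12,"pics/dt.png");crop(s,185,260,40,50,12,"pics/ds.png")
# bottles: green caps
for n,im in(("top",t),("side",s)):
    H=cv2.cvtColor(im,cv2.COLOR_RGB2HSV);m=((H[...,0]>70)&(H[...,0]<95)&(H[...,1]>110)&(H[...,2]>110)).astype(np.uint8)
    k,l,st,ce=cv2.connectedComponentsWithStats(m)
    for i in range(1,k):
        if st[i,4]>25: print(n,ce[i],st[i,4],"z.198:",P(n,ce[i],.198))
E
```

```text
[[ 0.8202  0.0027]
 [ 0.7833 -0.1291]
 [ 0.6183  0.0355]
 [ 0.5901 -0.0905]]
carrier near/far [ 0.6042 -0.0275] [ 0.8017 -0.0632] 0.2007272177985349 heading -0.17862421810853038 w 0.12913086537549243
origin from near [ 0.5548 -0.0197] center [ 0.5573 -0.0221] from post face [ 0.5607 -0.0189]
top mat (174.7708282470703, 207.7268524169922) 13.957291603088379 ((175.3601531982422, 208.04920959472656), (25.952579498291016, 27.337608337402344), 81.46141815185547) [0.4883 0.2826] [0.487  0.2803]
side mat (208.0, 290.0) 28.84450912475586 ((204.07997131347656, 290.89508056640625), (38.4745979309082, 57.72346496582031), 150.24180603027344) [0.4737 0.2765] [0.4802 0.2847]
top [84.5238 92.254 ] 63 z.198: [0.881 0.567]
top [105.7288  91.2712] 59 z.198: [0.8809 0.4905]
top [64.1207 93.2241] 58 z.198: [0.8812 0.642 ]
top [104.3152 111.8043] 92 z.198: [0.8067 0.4924]
top [ 84.0645 112.6559] 93 z.198: [0.8067 0.5649]
top [ 63. 115.] 61 z.198: [0.8017 0.6413]
top [260.8089 146.9156] 225 z.198: [ 0.6693 -0.0416]
top [103.9014 135.9296] 71 z.198: [0.7212 0.4908]
top [ 61.8438 137.5156] 64 z.198: [0.7212
[... 1386 characters left out ...]
702] 94 z.198: [0.7443 0.5298]
side [ 19.3032 275.3564] 188 z.198: [0.7265 0.5652]
side [460.6384 276.0664] 271 z.198: [-0.0284  0.0024]
side [ 48.271 276.028] 107 z.198: [0.6756 0.5292]
side [  1.1852 279.5556] 27 z.198: [0.7471 0.5935]
side [ 63.8919 289.2973] 37 z.198: [0.6201 0.5275]
side [ 17.125  296.1607] 56 z.198: [0.682  0.5935]
side [  7.1702 302.5319] 47 z.198: [0.6841 0.6128]
side [ 34.1515 312.5152] 33 z.198: [0.6203 0.5919]
side [449.0854 333.1157] 527 z.198: [-0.0464  0.1452]
side [405.6607 334.7305] 501 z.198: [0.0182 0.1975]
side [ 23.069 321.931] 29 z.198: [0.6189 0.6152]
side [202.3122 343.4434] 221 z.198: [0.3134 0.4389]
side [213.2727 378.5758] 198 z.198: [0.2561 0.4724]
```

View pics/dt.png

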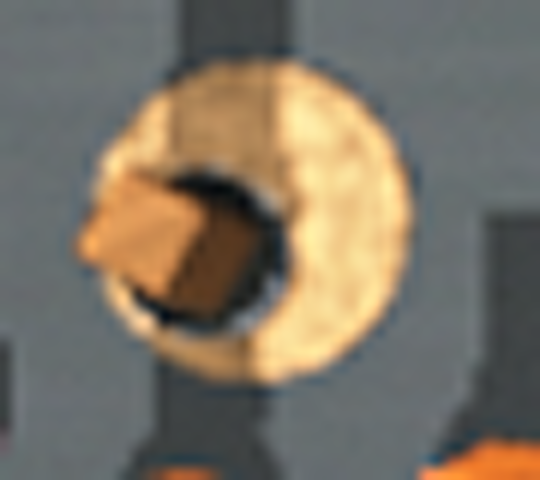

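View pics/ds.png

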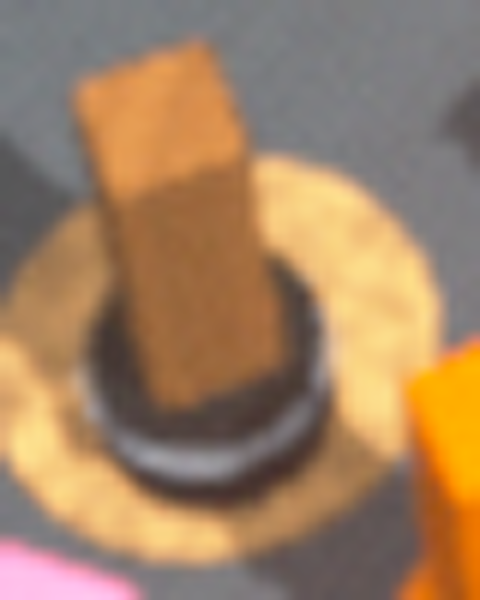

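```bash
python3 - <<'E'
from h import *
ot=np.array([155,190]);os=np.array([185,260])
T=lambda q,z,k=12:onz("top",ot+np.array(q)/12-.46,z)[:2]
S=lambda q,z:onz("side",os+np.array(q)/12-.46,z)[:2]
for n,f,Q in(("T",T,[(80,245),(127,178),(208,210),(165,292)]),("S",S,[(75,88),(205,38),(245,155),(110,195)])):
    C=np.array([f(q,.12) for q in Q]);e=np.roll(C,-1,0)-C
    print(n,C.mean(0),np.linalg.norm(e,axis=1),np.degrees(np.arctan2(e[:,1],e[:,0]))%90)
# foot: rim top z=.035
print("foot T (top rim centre)",T((213,250),.03),"S",S((208,375),.03))
print("mat T",T((252,220),.005),"S",S((220,360),.005))
# look-alike tops
for q in((168.5,236),(197,234),(144,226)): print(onz("top",q,.0)[:2],onz("top",q,.05)[:2])
E
```

```text
T [0.4751 0.2893] [0.0237 0.0257 0.0268 0.0287] [54.4736 67.6301 61.9465 60.4877]
S [0.476  0.2937] [0.0277 0.0302 0.0274 0.0272] [62.733  58.5267 56.625  59.0926]
foot T (top rim centre) [0.4764 0.2871] S [0.4727 0.2972]
mat T [0.4876 0.2796] S [0.4856 0.2836]
[0.3822 0.3076] [0.3815 0.2972]
[0.388  0.1996] [0.3871 0.1928]
[0.4214 0.4014] [0.4194 0.3879]
```

```bash
cat >> h.py <<'E'
from scipy.spatial.transform import Rotation as Ro
def goal(p,hdg_deg,rot0=None):
    """shift (mm) and turn in current tool axes to reach TCP p with tool z down and tool x at world heading"""
    o=robot.get_obs();R0=Ro.from_rotvec(o["eef_rot"])
    h=np.radians(hdg_deg);x=np.array([np.cos(h),np.sin(h),0]);z=np.array([0,0,-1.]);Rg=Ro.from_matrix(np.c_[x,np.cross(z,x),z])
    d=R0.inv().apply(np.array(p)-o["eef_pos"])*1000;r=(R0.inv()*Rg).as_rotvec()
    print("shift mm",d.round(1),"turn",r.round(3),"deg",np.degrees(np.linalg.norm(r)).round(1),"rows>=",round(np.linalg.norm(d)/62.5,1))
def st():
    o=robot.get_obs();M=Ro.from_rotvec(o["eef_rot"]).as_matrix()
    print("t",round(o["time_s"],2),"p",o["eef_pos"],"xhdg",np.degrees(np.arctan2(M[1,0],M[0,0])).round(2),"zaxis",M[:,2],"F",o["contact_force"],"w",round(o["gripper_width"],3),"q",o["joint_pos"])
E
python3 - <<'E'
from h import *
st(); goal((.541,-.274,.24),-72.8)
E
```

```text
t 0.1 p [ 0.2635 -0.5938  0.3018] xhdg -66.06 zaxis [-0.0008  0.0014 -1.    ] F [ 0.1363 -0.2461 -0.8546] w 0.999 q [ 1.11    0.4683 -0.0116  1.6035  0.006   1.0714 -0.0563]
shift mm [-179.6 -383.4   62.1] turn [0.    0.002 0.118] deg 6.7 rows>= 6.8
```

Request:
drive_tool --rows '[[[1, -25, -54, 0, 0, 0, 0.02], [1, -50, -108, 0, 0, 0, 0.05], [1, -75, -162, 10, 0, 0, 0.08], [1, -100, -216, 20, 0, 0, 0.1], [1, -125, -270, 30, 0, 0, 0.118]]]'

```text
time_s: 0.72
eef_pos: [0.4604, -0.3683, 0.2715]
eef_rot: [-2.527, 1.866, 0.003]
contact_force: [0.8, -0.4, 0.1]
gripper_width: 1.001
```

```bash
python3 - <<'E'
from h import *
st(); goal((.541,-.274,.24),-72.8)
E
```

```text
t 0.72 p [ 0.4604 -0.3683  0.2715] xhdg -72.88 zaxis [-0.001   0.0015 -1.    ] F [ 0.8488 -0.4098  0.0813] w 1.001 q [ 0.685   0.4043 -0.0852  1.7796  0.04    0.9611 -0.6883]
shift mm [ -66.4 -104.8   31.6] turn [ 0.001  0.002 -0.001] deg 0.1 rows>= 2.0
```

Request:
drive_tool --rows '[[[1, -27, -42, 12, 0, 0, 0], [1, -53, -84, 25, 0, 0, 0], [1, -66, -105, 32, 0, 0, 0], [1, -66, -105, 32, 0, 0, 0]]]'

```text
time_s: 1.23
eef_pos: [0.5421, -0.2719, 0.2385]
eef_rot: [-2.531, 1.86, 0.006]
contact_force: [0.6, -0.5, 0.8]
gripper_width: 1.002
```

```bash
python3 - <<'E'
from h import *
st(); goal((.541,-.274,.164),-72.8)
s=imaging.snapshot("side");t=imaging.snapshot("top")
crop(s,255,95,100,95,8,"pics/s1.png");crop(t,290,155,80,75,8,"pics/t1.png")
E
```

```text
t 1.23 p [ 0.5421 -0.2719  0.2385] xhdg -72.63 zaxis [-0.0024  0.0031 -1.    ] F [ 0.5614 -0.4572  0.7767] w 1.002 q [ 0.4995  0.4721 -0.1165  1.761   0.0642  0.9156 -0.9113]
shift mm [ 1.9  1.6 74.5] turn [0.001 0.004 0.003] deg 0.3 rows>= 1.2
```

View pics/s1.png

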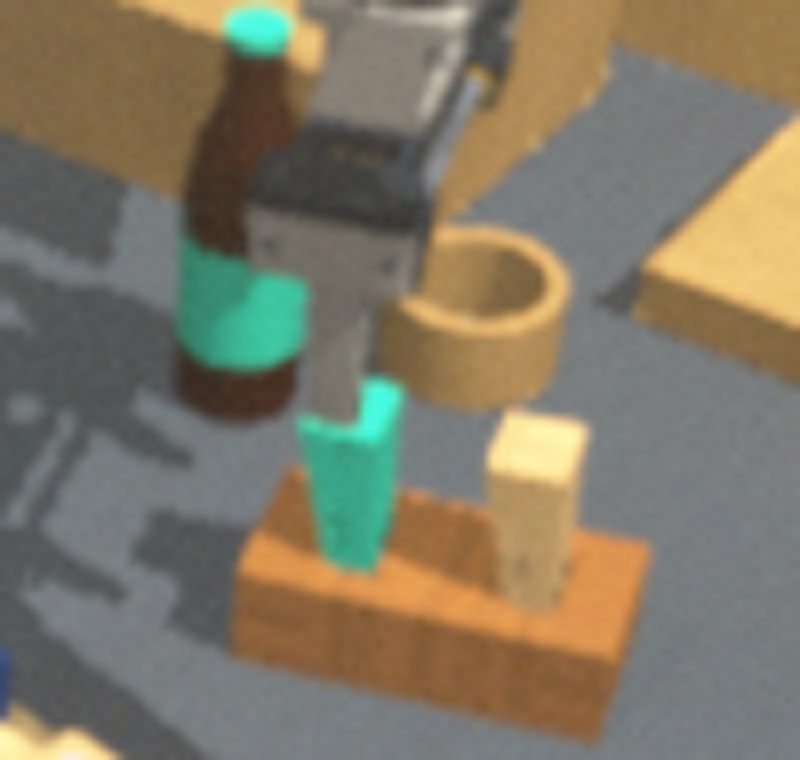

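View pics/t1.png

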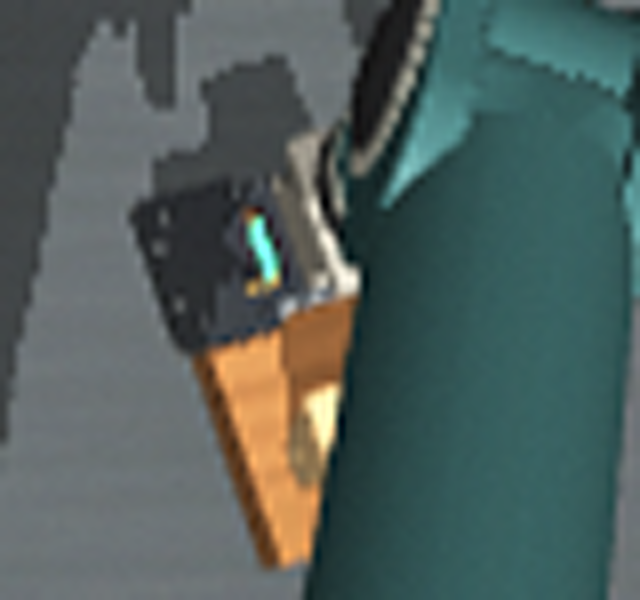

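The gripper is over the teal wedge: in the side crop the near finger tip is at (335,420), above the wedge at (350,480). The bottle is clear. Descending.

Request:
drive_tool --rows '[[[1, 2, 1, 35, 0, 0.004, 0.003], [1, 2, 1, 65, 0, 0.004, 0.003], [1, 2, 1, 74, 0, 0.004, 0.003], [1, 2, 1, 75, 0, 0.004, 0.003]]]' --newtons 25

```text
time_s: 1.82
eef_pos: [0.5395, -0.2787, 0.1647]
eef_rot: [2.52, -1.871, 0.002]
contact_force: [0.7, -0.4, 0.1]
gripper_width: 1.001
```

Request:
drive_tool --rows '[[[0, 0, 0, 0, 0, 0, 0], [-0.4, 0, 0, 0, 0, 0, 0], [-1, 0, 0, 0, 0, 0, 0], [-1, 0, 0, 0, 0, 0, 0], [-1, 0, 0, 0, 0, 0, 0]]]' --newtons 25

```text
time_s: 2.45
eef_pos: [0.5395, -0.2785, 0.1648]
eef_rot: [2.52, -1.871, 0.002]
contact_force: [-0.2, 0.2, 0.8]
gripper_width: 0.477
```

```bash
python3 - <<'E'
from h import *
st()
s=imaging.snapshot("side")
crop(s,255,95,100,95,8,"pics/s2.png")
E
```

```text
t 2.45 p [ 0.5395 -0.2785  0.1648] xhdg -73.19 zaxis [-0.0011 -0.0031 -1.    ] F [-0.2013  0.1686  0.838 ] w 0.477 q [ 0.4975  0.5677 -0.1023  1.8048  0.0835  0.773  -0.926 ]
```

View pics/s2.png

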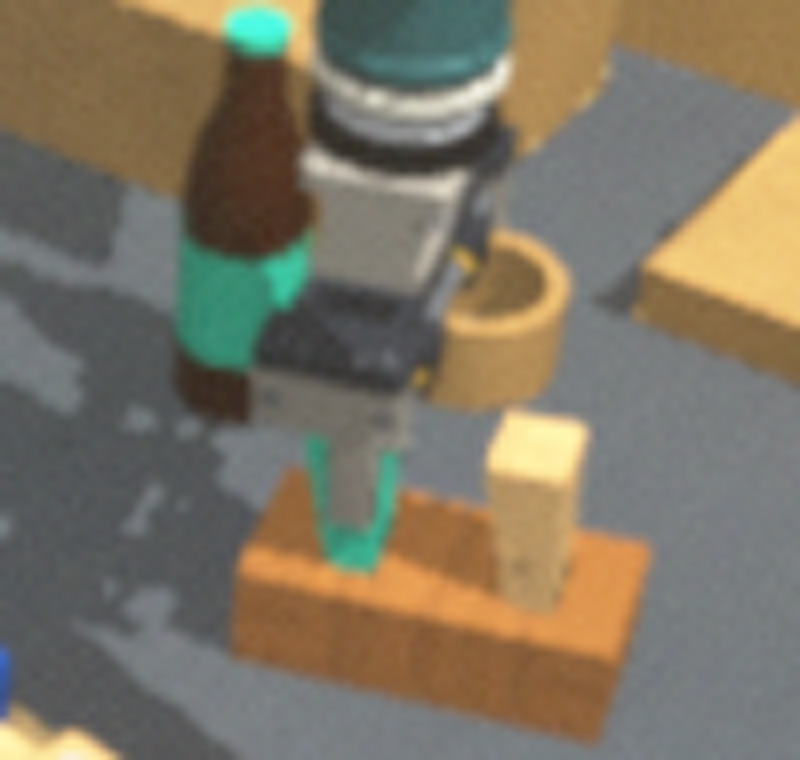

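Request:
drive_tool --rows '[[[-1, 0, 0, 0, 0, 0, 0], [-1, 0, 0, 0, 0, 0, 0], [-1, 0, 0, 0, 0, 0, 0]]]' --newtons 25

```text
time_s: 2.88
eef_pos: [0.539, -0.2772, 0.164]
eef_rot: [2.521, -1.871, -0.003]
contact_force: [-0.4, 4.3, -2.6]
gripper_width: 0.439
```

Request:
drive_tool --rows '[[[-1, 0, 0, -20, 0, 0, 0], [-1, 0, 0, -50, 0, 0, 0], [-1, 0, 0, -85, 0, 0, 0], [-1, 0, 0, -115, 0, 0, 0], [-1, 0, 0, -115, 0, 0, 0]]]'

```text
time_s: 3.5
eef_pos: [0.5407, -0.2788, 0.2821]
eef_rot: [2.52, -1.872, 0.008]
contact_force: [0.1, -0.8, -1.7]
gripper_width: 0.436
```

```bash
python3 - <<'E'
from h import *
st()
s=imaging.snapshot("side");t=imaging.snapshot("top")
crop(s,255,95,100,75,8,"pics/s3.png");crop(t,290,155,80,75,8,"pics/t3.png")
goal((.55,-.02,.28),-99.2)
E
```

```text
t 3.5 p [ 0.5407 -0.2788  0.2821] xhdg -73.22 zaxis [ 0.003 -0.005 -1.   ] F [ 0.0672 -0.7548 -1.6965] w 0.436 q [ 0.5075  0.4222 -0.1143  1.7265  0.0599  0.9914 -0.9074]
shift mm [-243.6  -84.9   -1.7] turn [ 0.003 -0.002  0.454] deg 26.0 rows>= 4.1
```

View pics/s3.png

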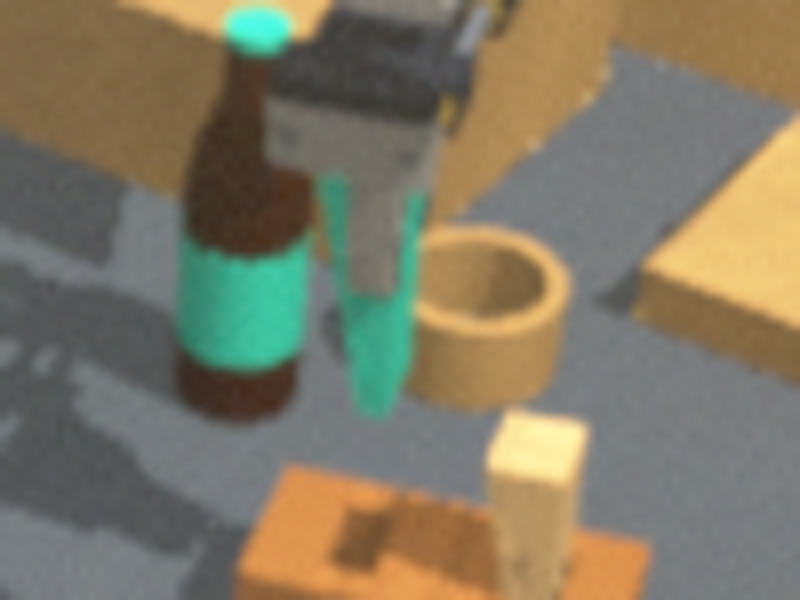

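```bash
python3 - <<'E'
from h import *
o=robot.get_obs();h=np.radians(16.8);u=np.array([np.cos(h),np.sin(h)]);v=np.array([-u[1],u[0]])
for q in((360,412),(390,417),(375,414)):
    for dz in(0.,):
        p=onz("side",np.array([255,95])+np.array(q)/8-.44,.128)[:2]-o["eef_pos"][:2];print(q,"u",p@u*1e3,"v",p@v*1e3)
E
```

```text
(360, 412) u 3.1338690394214237 v 16.62723537276817
(390, 417) u -9.543006159503985 v 15.650249765707002
(375, 414) u -3.1198827590727607 v 15.805639897566715
```

Request:
drive_tool --rows '[[[-1, -55, -20, -5, 0, 0, 0.1], [-1, -110, -42, -5, 0, 0, 0.22], [-1, -165, -64, -5, 0, 0, 0.34], [-1, -220, -86, -5, 0, 0, 0.45], [-1, -247, -94, -2, 0, 0, 0.454]]]'

```text
time_s: 4.22
eef_pos: [0.5573, -0.0102, 0.2788]
eef_rot: [2.038, -2.386, -0.004]
contact_force: [-0.6, -0.8, -0.8]
gripper_width: 0.432
```

```bash
python3 - <<'E'
from h import *
st(); goal((.5595,-.019,.265),-99.2)
E
```

```text
t 4.22 p [ 0.5573 -0.0102  0.2788] xhdg -98.99 zaxis [-0.0046 -0.0009 -1.    ] F [-0.5841 -0.8236 -0.795 ] w 0.432 q [ 0.0637  0.3479 -0.1301  1.8467  0.055   0.955  -1.8185]
shift mm [ 8.3 -3.6 13.7] turn [ 0.004 -0.002  0.004] deg 0.3 rows>= 0.3
```

Request:
drive_tool --rows '[[[-1, 8, -4, 14, 0.004, 0, 0.004], [-1, 8, -4, 14, 0.004, 0, 0.004]]]'

```text
time_s: 4.47
eef_pos: [0.5588, -0.0205, 0.2622]
eef_rot: [2.03, -2.39, -0.002]
contact_force: [0.5, -0.7, -1.7]
gripper_width: 0.434
```

```bash
python3 - <<'E'
from h import *
st()
s=imaging.snapshot("side");t=imaging.snapshot("top");np.save("s4.npy",s)
crop(s,215,135,75,95,8,"pics/s4.png");crop(t,215,145,80,75,8,"pics/t4.png")
E
```

```text
t 4.47 p [ 0.5588 -0.0205  0.2622] xhdg -99.33 zaxis [-0.0054 -0.0027 -1.    ] F [ 0.5482 -0.6728 -1.6894] w 0.434 q [ 0.0749  0.3703 -0.1227  1.857   0.0587  0.9231 -1.8089]
```

View pics/s4.png

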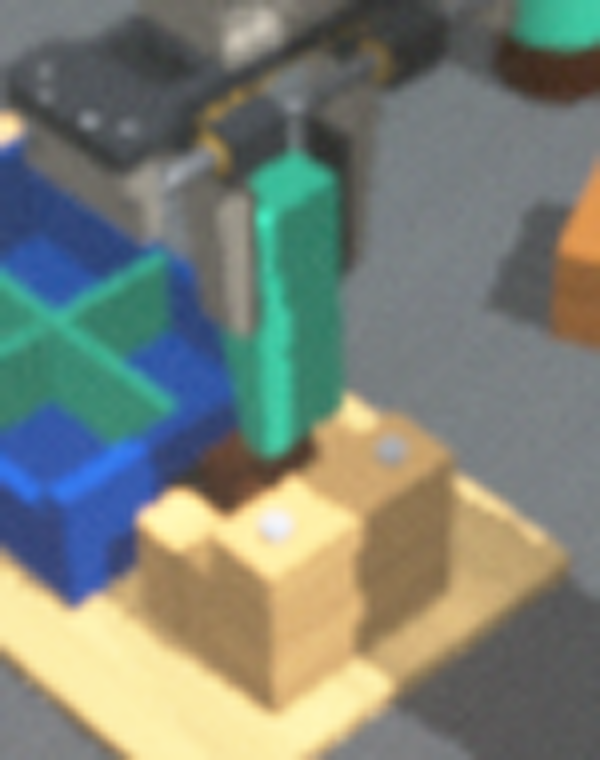

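View pics/t4.png

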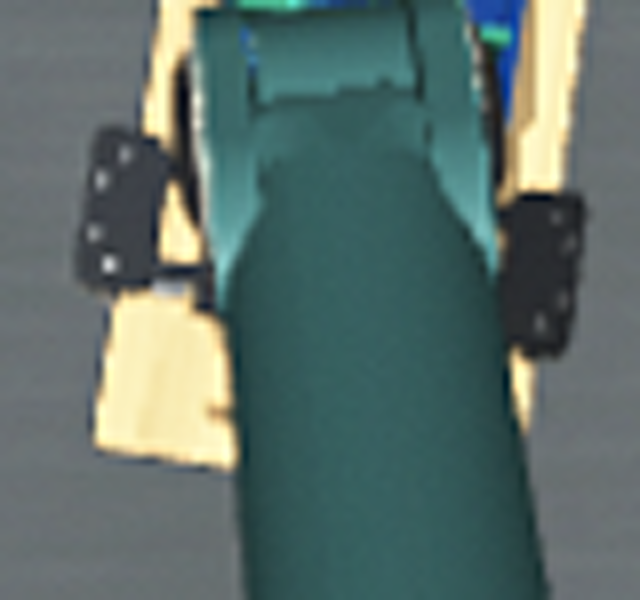

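```bash
python3 - <<'E'
from h import *
h=-.16;ex=np.array([np.cos(h),np.sin(h)]);ey=np.array([-ex[1],ex[0]]);O=np.array([.559,-.019])
S=lambda q,z:onz("side",np.array([215,135])+np.array(q)/8-.44,z)[:2]
def r(l,p): p=p-O; print(l,"jig x,y mm",(p@ex*1e3).round(1),(p@ey*1e3).round(1))
z=.108
r("back+y",S((268,457),z));r("back-y",S((337,415),z));r("front+y",S((242,430),z))
z=.218
r("top back+y",S((268,208),z));r("top back-y",S((340,178),z));r("top front-y",S((292,152),z))
z=.09
r("post back+y",S((272,582),z));r("post back -y",S((455,460),z));r("post face+y",S((212,538),z));r("post face -y",S((400,412),z))
r("screw+",S((277,523),z));r("screw-",S((391,450),z))
r("TCP",robot.get_obs()["eef_pos"][:2])
E
```

```text
back+y jig x,y mm -8.8 16.7
back-y jig x,y mm -10.2 -17.7
front+y jig x,y mm 8.8 13.8
top back+y jig x,y mm -1.6 6.9
top back-y jig x,y mm -7.0 -22.8
top front-y jig x,y mm 15.6 -20.7
post back+y jig x,y mm -44.3 48.0
post back -y jig x,y mm -45.8 -46.0
post face+y jig x,y mm -12.2 48.8
post face -y jig x,y mm -12.1 -49.7
screw+ jig x,y mm -23.3 26.0
screw- jig x,y mm -24.9 -32.2
TCP jig x,y mm 0.9 -1.5
```

The side crop shows the wedge's thin end over the slot. Its back is 2–3 mm off the post face and y is centred within about 1 mm. The slope faces the jaw, and the bottom corners are at (268,457) and (337,415). Lowering.

Request:
drive_tool --rows '[[[-1, 0, 0, 10, 0.003, -0.005, 0], [-1, 0, 0, 20, 0.003, -0.005, 0], [-1, 0, 0, 30, 0.003, -0.005, 0], [-1, 0, 0, 30, 0.003, -0.005, 0]]]'

```text
time_s: 5.08
eef_pos: [0.5594, -0.0208, 0.2329]
eef_rot: [-2.031, 2.394, 0.002]
contact_force: [0.2, 1.1, -1.3]
gripper_width: 0.435
```

```bash
python3 - <<'E'
from h import *
st()
E
```

```text
t 5.08 p [ 0.5594 -0.0208  0.2329] xhdg -99.38 zaxis [ 0.0002  0.0022 -1.    ] F [ 0.1526  1.1073 -1.3135] w 0.435 q [ 0.0763  0.4066 -0.1222  1.8817  0.0609  0.8566 -1.8105]
```

Request:
drive_tool --rows '[[[-1, 0, 0, 6, 0, 0, 0], [-1, 0, 0, 12, 0, 0, 0], [-1, 0, 0, 12, 0, 0, 0]]]'

```text
time_s: 5.45
eef_pos: [0.5592, -0.0207, 0.2201]
eef_rot: [-2.031, 2.395, 0.003]
contact_force: [1.7, -0.3, -4.5]
gripper_width: 0.439
```

Request:
drive_tool --rows '[[[-1, 0, 0, 5, 0, 0, 0], [-1, 0, 0, 10, 0, 0, 0], [-1, 0, 0, 10, 0, 0, 0]]]'

```text
time_s: 5.82
eef_pos: [0.5593, -0.0204, 0.2108]
eef_rot: [-2.031, 2.395, 0.003]
contact_force: [-1.6, 0.5, 3.7]
gripper_width: 0.433
```

Request:
drive_tool --rows '[[[-1, 0, 2, 0, 0, 0, 0], [-1, 0, 2.5, 0, 0, 0, 0]]]'

```text
time_s: 6.08
eef_pos: [0.5581, -0.0202, 0.2113]
eef_rot: [-2.029, 2.392, -0.001]
contact_force: [3.7, 0.2, -2.5]
gripper_width: 0.435
```

Request:
drive_tool --rows '[[[-1, 0, 0, 4, 0, 0, 0], [-1, 0, 0, 4, 0, 0, 0]]]'

```text
time_s: 6.32
eef_pos: [0.5582, -0.0202, 0.2076]
eef_rot: [-2.028, 2.393, -0.001]
contact_force: [0.7, -0.1, 3.3]
gripper_width: 0.437
```

Request:
drive_tool --rows '[[[-1, 0, 0, 4, 0, 0, 0], [-1, 0, 0, 4, 0, 0, 0]]]'

```text
time_s: 6.58
eef_pos: [0.5582, -0.0201, 0.204]
eef_rot: [-2.028, 2.393, -0.001]
contact_force: [-0.4, 1.0, 5.1]
gripper_width: 0.431
```

```bash
python3 - <<'E'
from h import *
st()
s=imaging.snapshot("side")
crop(s,215,135,75,95,8,"pics/s5.png")
E
```

```text
t 6.58 p [ 0.5582 -0.0201  0.204 ] xhdg -99.42 zaxis [ 0.0042  0.0025 -1.    ] F [-0.4076  1.0033  5.1404] w 0.431 q [ 0.0723  0.443  -0.1192  1.9061  0.0683  0.7922 -1.8185]
```

View pics/s5.png

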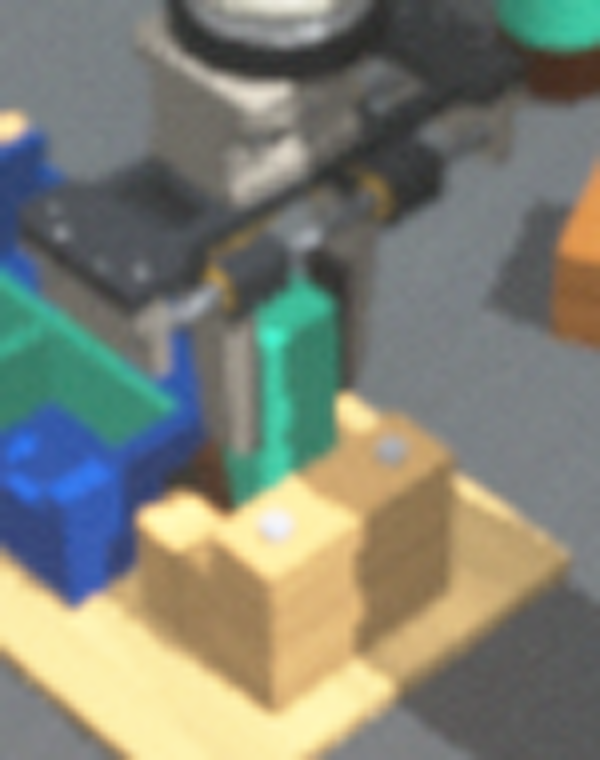

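The wedge is in the slot and seated: the upward reaction is about 5 N, and the thin end is at about 50 mm, within 30–70 mm. Releasing.

Request:
drive_tool --rows '[[[0.1, 0, 0, 0, 0, 0, 0], [0.3, 0, 0, 0, 0, 0, 0], [0.6, 0, 0, 0, 0, 0, 0], [0.6, 0, 0, 0, 0, 0, 0]]]'

```text
time_s: 7.12
eef_pos: [0.5581, -0.02, 0.2038]
eef_rot: [-2.029, 2.393, -0.001]
contact_force: [-0.2, -0.0, 0.2]
gripper_width: 0.8
```

```bash
python3 - <<'E'
from h import *
st()
s=imaging.snapshot("side")
crop(s,215,135,75,95,8,"pics/s6.png")
E
```

```text
t 7.12 p [ 0.5581 -0.02    0.2038] xhdg -99.42 zaxis [ 0.0036  0.0026 -1.    ] F [-0.2445 -0.0137  0.2472] w 0.8 q [ 0.0723  0.4432 -0.1192  1.9063  0.0683  0.7923 -1.8184]
```

View pics/s6.png

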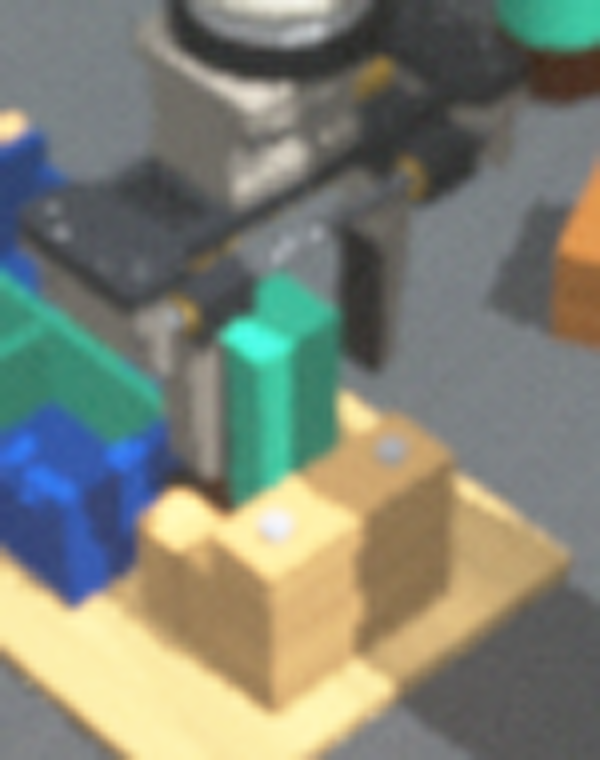

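Request:
drive_tool --rows '[[[0.6, 0, 0, -30, 0, 0, 0], [1, 0, 0, -70, 0, 0, 0], [1, 0, 0, -90, 0, 0, 0]]]'

```text
time_s: 7.55
eef_pos: [0.5583, -0.0203, 0.296]
eef_rot: [-2.027, 2.391, -0.003]
contact_force: [0.1, -0.2, 0.1]
gripper_width: 0.992
```

```bash
python3 - <<'E'
from h import *
st(); goal((.4755,.291,.24),-120)
E
```

```text
t 7.55 p [ 0.5583 -0.0203  0.296 ] xhdg -99.42 zaxis [ 0.0064  0.0025 -1.    ] F [ 0.0542 -0.1902  0.1346] w 0.992 q [ 0.082   0.326  -0.1279  1.8337  0.0465  0.9784 -1.8002]
shift mm [-293.3  133.    56.3] turn [-0.005  0.005  0.359] deg 20.6 rows>= 5.2
```

Request:
drive_tool --rows '[[[1, -55, 25, 0, 0, 0, 0.07], [1, -110, 50, 0, 0, 0, 0.14], [1, -165, 75, 10, 0, 0, 0.22], [1, -220, 100, 20, 0, 0, 0.3], [1, -270, 122, 30, -0.005, 0.005, 0.359]]]'

```text
time_s: 8.18
eef_pos: [0.4815, 0.2681, 0.2662]
eef_rot: [-1.569, 2.722, -0.001]
contact_force: [2.1, -0.5, -0.2]
gripper_width: 1.003
```

```bash
python3 - <<'E'
from h import *
st(); goal((.4755,.291,.24),-120)
E
```

```text
t 8.18 p [0.4815 0.2681 0.2662] xhdg -120.08 zaxis [ 0.0004 -0.0003 -1.    ] F [ 2.1082 -0.5281 -0.2357] w 1.003 q [-0.4071  0.3565 -0.1986  1.8717  0.0871  0.9216 -2.7419]
shift mm [-16.8  16.7  26.2] turn [-0.    -0.    -0.001] deg 0.1 rows>= 0.6
```

Request:
drive_tool --rows '[[[1, -4, 4, 0, 0, 0, -0.17], [1, -8, 8, 0, 0, 0, -0.34], [1, -12, 12, 0, 0, 0, -0.51], [1, -17, 17, 0, 0, 0, -0.68], [0.6, -17, 17, 0, 0, 0, -0.85]]]'

```text
time_s: 8.8
eef_pos: [0.4749, 0.2919, 0.2662]
eef_rot: [2.558, -1.824, 0.0]
contact_force: [0.7, -1.0, 0.6]
gripper_width: 0.914
```

Request:
drive_tool --rows '[[[0.6, 0, 0, 0, 0, 0, -0.17], [0.6, 0, 0, 0, 0, 0, -0.34], [0.6, 0, 0, 0, 0, 0, -0.51], [0.6, 0, 0, 0, 0, 0, -0.68], [0.6, 0, 0, 0, 0, 0, -0.76]]]'

```text
time_s: 9.43
eef_pos: [0.4749, 0.2918, 0.2661]
eef_rot: [3.053, -0.741, -0.0]
contact_force: [-0.3, -0.3, 0.7]
gripper_width: 0.798
```

```bash
python3 - <<'E'
from h import *
st(); goal((.4755,.291,.22),-30)
s=imaging.snapshot("side");t=imaging.snapshot("top");np.save("s7.npy",s);np.save("t7.npy",t)
crop(s,160,235,100,100,6,"pics/s7.png");crop(s,215,135,75,95,8,"pics/s7j.png");crop(t,215,145,80,75,8,"pics/t7j.png")
E
```

```text
t 9.43 p [0.4749 0.2918 0.2661] xhdg -27.27 zaxis [-0.0002 -0.0001 -1.    ] F [-0.3344 -0.2505  0.6603] w 0.798 q [-0.1872  0.4163 -0.5321  1.8394  0.2543  0.9539 -1.3064]
shift mm [ 0.9  0.4 46.1] turn [0.    0.    0.048] deg 2.7 rows>= 0.7
```

View pics/s7.png

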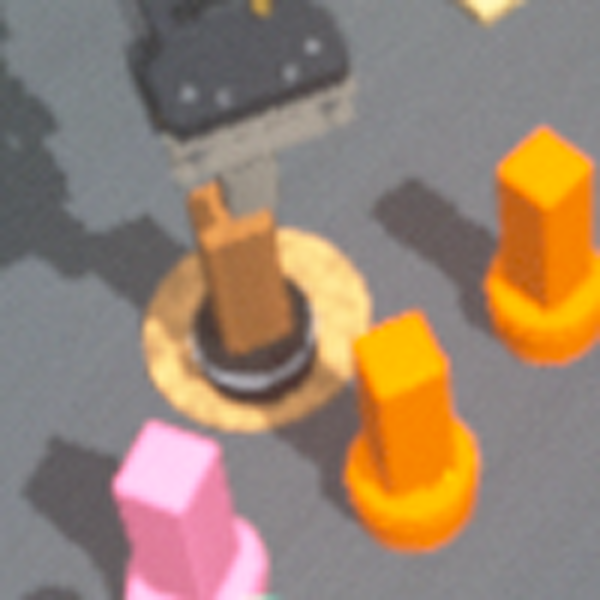

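View pics/s7j.png

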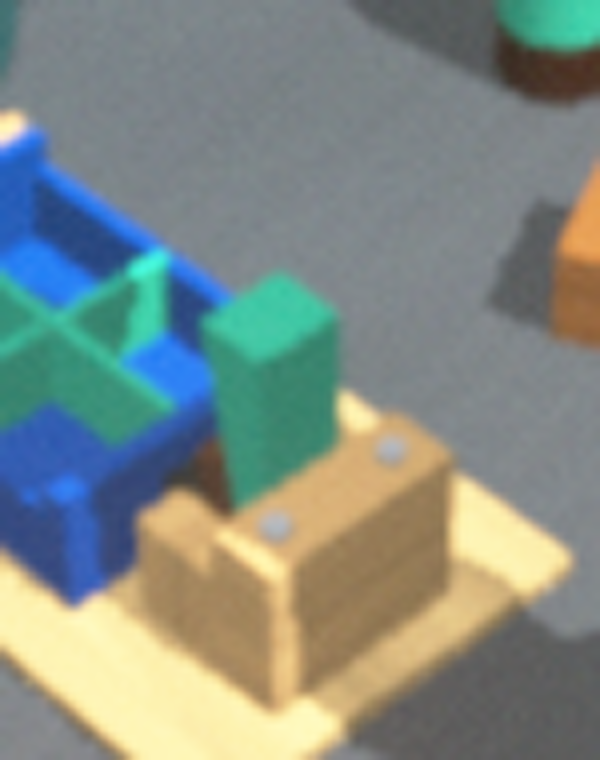

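View pics/t7j.png

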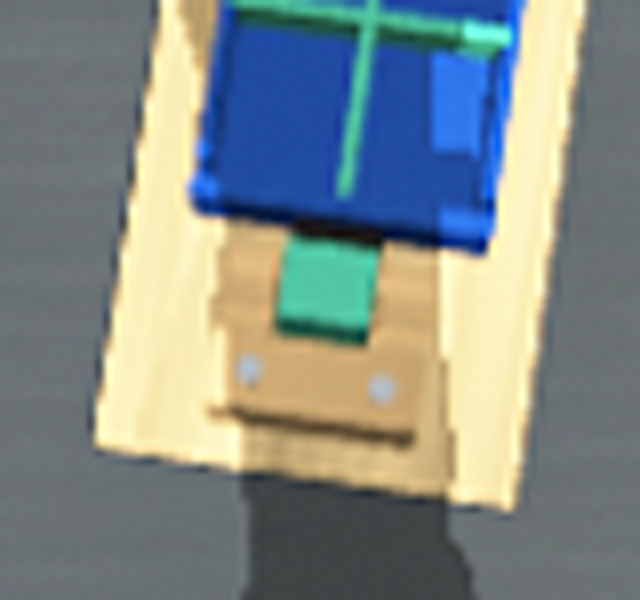

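```bash
python3 - <<'E'
from h import *
S=np.array([215,135])+np.array([(202,322),(282,272),(342,315),(262,362)])/8-.44
T=np.array([215,145])+np.array([(287,237),(378,246),(370,331),(277,320)])/8-.44
p,e=tri(S.mean(0),T.mean(0));print("wedge top centre",p,"gap",e)
h=-.16;ex=np.array([np.cos(h),np.sin(h)]);ey=np.array([-ex[1],ex[0]]);O=np.array([.559,-.019])
print("jig",(p[:2]-O)@ex,(p[:2]-O)@ey)
for n,Q in(("side",S),("top",T)):
    C=np.array([onz(n,q,p[2])[:2] for q in Q]);print(n,C.mean(0),np.linalg.norm(np.roll(C,-1,0)-C,axis=1))
E
```

```text
wedge top centre [ 0.5652 -0.022   0.156 ] gap 0.0014780980239958324
jig 0.006606330590048523 -0.0019236245040031082
side [ 0.566  -0.0218] [0.0404 0.0332 0.0387 0.0314]
top [ 0.5646 -0.0224] [0.039  0.0367 0.0398 0.036 ]
```

Request:
drive_tool --rows '[[[0.6, 1, 0, 40, 0, 0, 0.048], [0.6, 1, 0, 80, 0, 0, 0.048], [0.6, 1, 0, 112, 0, 0, 0.048], [0.6, 1, 0, 112, 0, 0, 0.048]]]'

```text
time_s: 10.02
eef_pos: [0.4746, 0.2904, 0.152]
eef_rot: [3.029, -0.819, -0.006]
contact_force: [-0.2, -0.5, 0.6]
gripper_width: 0.8
```

Request:
drive_tool --rows '[[[0.2, 0, 0, 0, 0, 0, 0], [-0.2, 0, 0, 0, 0, 0, 0], [-0.6, 0, 0, 0, 0, 0, 0], [-1, 0, 0, 0, 0, 0, 0], [-1, 0, 0, 0, 0, 0, 0]]]' --newtons 50

```text
time_s: 10.65
eef_pos: [0.4749, 0.2905, 0.1524]
eef_rot: [3.029, -0.82, -0.005]
contact_force: [-0.1, -0.5, 2.5]
gripper_width: 0.325
```

Request:
drive_tool --rows '[[[-1, 0, 0, 0, 0, 0, 0], [-1, 0, 0, 0, 0, 0, 0]]]'

```text
time_s: 10.9
eef_pos: [0.4749, 0.2905, 0.1524]
eef_rot: [3.029, -0.819, -0.005]
contact_force: [0.6, 0.3, 0.5]
gripper_width: 0.326
```

```bash
python3 - <<'E'
from h import *
st()
s=imaging.snapshot("side")
crop(s,160,235,100,100,6,"pics/s8.png")
E
```

```text
t 10.9 p [0.4749 0.2905 0.1524] xhdg -30.27 zaxis [-0.0038 -0.0026 -1.    ] F [0.6011 0.2588 0.5211] w 0.326 q [-0.2549  0.5691 -0.4527  1.9136  0.3556  0.7429 -1.4403]
```

View pics/s8.png

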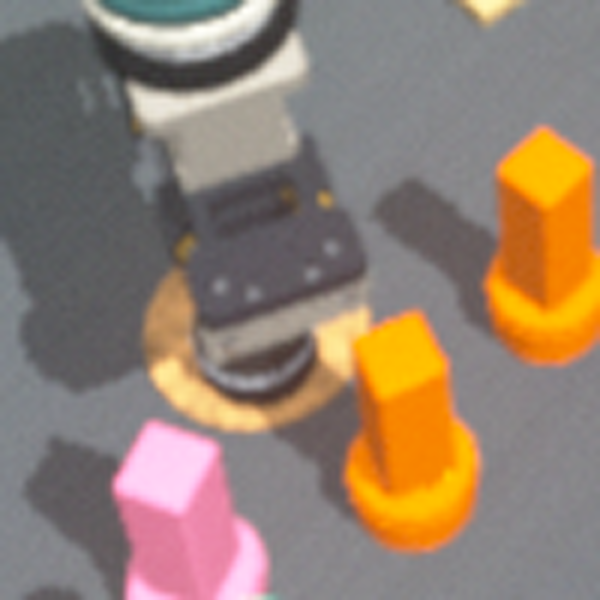

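Request:
drive_tool --rows '[[[-1, 0, 0, -30, 0, 0, 0], [-1, 0, 0, -75, 0, 0, 0], [-1, 0, 0, -125, 0, 0, 0], [-1, 0, 0, -165, 0, 0, 0], [-1, 0, 0, -178, 0, 0, 0]]]'

```text
time_s: 11.58
eef_pos: [0.4759, 0.2912, 0.3321]
eef_rot: [3.031, -0.82, -0.001]
contact_force: [1.1, -0.1, -4.8]
gripper_width: 0.324
```

```bash
python3 - <<'E'
from h import *
st(); goal((.565,-.021,.325),-30)
E
```

```text
t 11.57 p [0.4759 0.2912 0.3321] xhdg -30.28 zaxis [-0.0011 -0.0013 -1.    ] F [ 1.1431 -0.1492 -4.7966] w 0.324 q [-0.1662  0.3434 -0.5488  1.7712  0.2003  1.0844 -1.3121]
shift mm [234.4 224.7   7.4] turn [ 0.002  0.    -0.005] deg 0.3 rows>= 5.2
```

Request:
drive_tool --rows '[[[-1, 36, 34, 0, 0, 0, 0], [-1, 78, 75, 0, 0, 0, 0], [-1, 120, 115, 0, 0, 0, 0], [-1, 162, 155, 0, 0, 0, 0], [-1, 200, 192, 3, 0, 0, 0]]]'

```text
time_s: 12.2
eef_pos: [0.5514, 0.0222, 0.3275]
eef_rot: [3.03, -0.821, -0.005]
contact_force: [0.3, 0.4, -4.1]
gripper_width: 0.323
```

```bash
python3 - <<'E'
from h import *
st(); goal((.565,-.021,.325),-30)
E
```

```text
t 12.2 p [0.5514 0.0222 0.3275] xhdg -30.32 zaxis [-0.0039 -0.0016 -1.    ] F [ 0.2808  0.411  -4.0815] w 0.323 q [ 0.2511  0.3179 -0.4303  1.7951  0.1508  1.0649 -0.7633]
shift mm [33.6 30.4  2.5] turn [ 0.003  0.003 -0.006] deg 0.4 rows>= 0.7
```

Request:
drive_tool --rows '[[[-1, 18, 16, 1, 0, 0, 0], [-1, 34, 30, 2, 0.003, 0.003, -0.006], [-1, 34, 30, 2, 0.003, 0.003, -0.006]]]'

```text
time_s: 12.58
eef_pos: [0.5649, -0.0229, 0.3232]
eef_rot: [3.031, -0.818, -0.005]
contact_force: [0.4, 0.7, -3.3]
gripper_width: 0.325
```

```bash
python3 - <<'E'
from h import *
st()
s=imaging.snapshot("side")
crop(s,215,115,75,95,8,"pics/s9.png")
E
```

```text
t 12.57 p [ 0.5649 -0.0229  0.3232] xhdg -30.19 zaxis [-0.0038 -0.0009 -1.    ] F [ 0.3703  0.7272 -3.2544] w 0.325 q [ 0.3087  0.3428 -0.4071  1.7694  0.1535  1.0644 -0.6793]
```

View pics/s9.png

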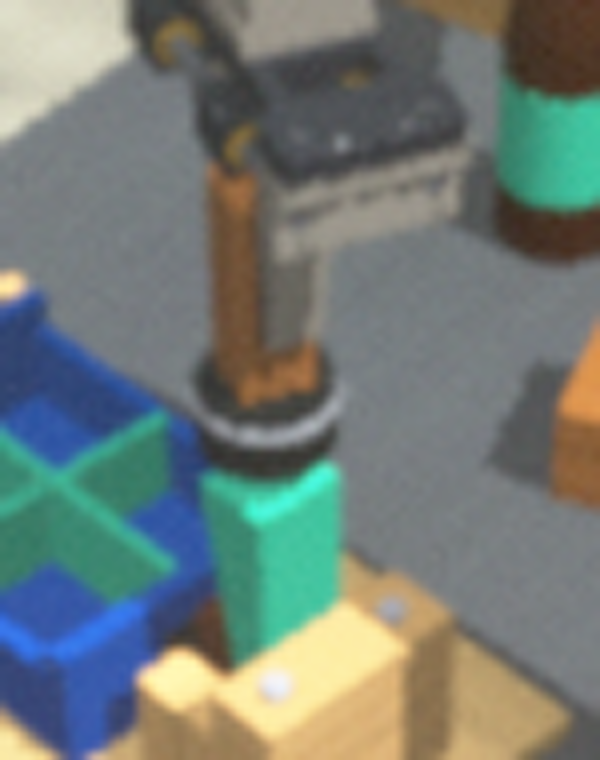

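The side crop shows the foot (268,440) centred over the wedge's top face (272,477), with a gap of about 17 mm. Lowering gently to contact.

Request:
drive_tool --rows '[[[-1, 0, 0, 4, 0, 0, 0], [-1, 0, 0, 8, 0, 0, 0], [-1, 0, 0, 12, 0, 0, 0]]]'

```text
time_s: 13.0
eef_pos: [0.5645, -0.0203, 0.3114]
eef_rot: [3.034, -0.813, -0.005]
contact_force: [-0.7, -0.1, -2.4]
gripper_width: 0.322
```

Request:
drive_tool --rows '[[[-1, 0, 0, 1.5, 0, 0, 0], [-1, 0, 0, 3, 0, 0, 0]]]'

```text
time_s: 13.25
eef_pos: [0.5646, -0.0201, 0.3083]
eef_rot: [3.034, -0.812, -0.005]
contact_force: [-0.2, -0.3, -3.5]
gripper_width: 0.325
```

Request:
drive_tool --rows '[[[-1, 0, 0, 1, 0, 0, 0], [-1, 0, 0, 2, 0, 0, 0]]]'

```text
time_s: 13.5
eef_pos: [0.5646, -0.0201, 0.3064]
eef_rot: [3.034, -0.812, -0.005]
contact_force: [0.3, 0.2, -2.8]
gripper_width: 0.326
```

Request:
drive_tool --rows '[[[-1, 0, 0, 1, 0, 0, 0], [-1, 0, 0, 2, 0, 0, 0]]]'

```text
time_s: 13.75
eef_pos: [0.5647, -0.0202, 0.3046]
eef_rot: [3.034, -0.812, -0.004]
contact_force: [-1.6, -0.2, 2.9]
gripper_width: 0.327
```

Request:
drive_tool --rows '[[[-1, 0, 0, 1, 0, 0, 0], [-1, 0, 0, 2, 0, 0, 0]]]'

```text
time_s: 14.0
eef_pos: [0.5647, -0.02, 0.3033]
eef_rot: [3.034, -0.812, -0.004]
contact_force: [-3.6, -0.7, 3.6]
gripper_width: 0.323
```

Request:
drive_tool --rows '[[[-1, 0, 0, 1, 0, 0, 0], [-1, 0, 0, 2, 0, 0, 0]]]'

```text
time_s: 14.25
eef_pos: [0.5647, -0.02, 0.3015]
eef_rot: [3.034, -0.812, -0.004]
contact_force: [-2.4, 1.0, 4.6]
gripper_width: 0.321
```

Request:
drive_tool --rows '[[[-1, 0, 0, 1, 0, 0, 0], [-1, 0, 0, 2, 0, 0, 0]]]'

```text
time_s: 14.5
eef_pos: [0.5647, -0.0199, 0.2994]
eef_rot: [3.034, -0.812, -0.003]
contact_force: [-3.1, 0.6, 3.1]
gripper_width: 0.325
```

Request:
drive_tool --rows '[[[-1, 0, 0, 1, 0, 0, 0], [-1, 0, 0, 2, 0, 0, 0]]]'

```text
time_s: 14.75
eef_pos: [0.5647, -0.0198, 0.2973]
eef_rot: [3.034, -0.812, -0.004]
contact_force: [-2.3, 0.7, 4.8]
gripper_width: 0.326
```

Request:
drive_tool --rows '[[[-1, 0, 0, 1, 0, 0, 0], [-1, 0, 0, 2, 0, 0, 0]]]'

```text
time_s: 15.0
eef_pos: [0.5648, -0.0197, 0.2962]
eef_rot: [3.034, -0.812, -0.003]
contact_force: [-5.7, 0.0, 14.3]
gripper_width: 0.327
```

```bash
python3 - <<'E'
from h import *
st()
s=imaging.snapshot("side")
crop(s,215,115,75,95,8,"pics/s10.png")
E
```

```text
t 15.0 p [ 0.5648 -0.0197  0.2962] xhdg -29.98 zaxis [-0.0022 -0.0001 -1.    ] F [-5.7046  0.0304 14.3199] w 0.327 q [ 0.2994  0.3703 -0.4041  1.7988  0.1688  1.0086 -0.6941]
```

View pics/s10.png

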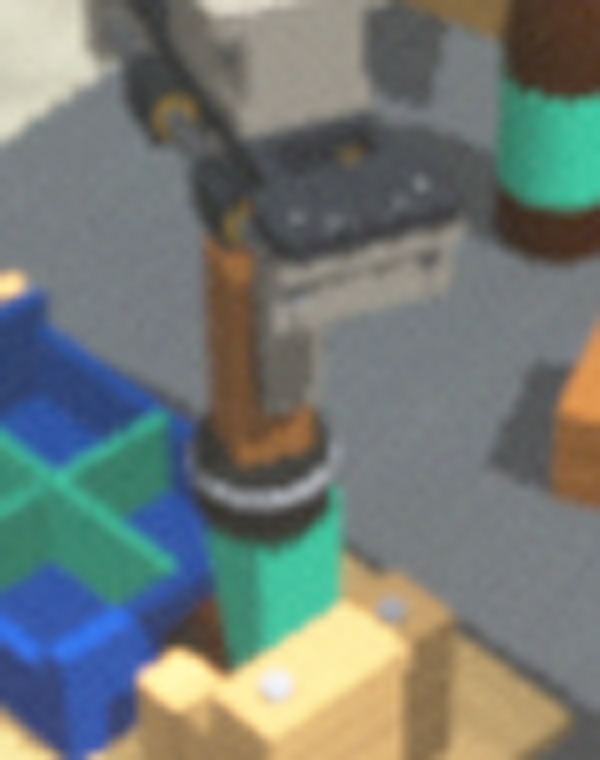

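Request:
drive_tool --rows '[[[-1, 0, 0, 0.5, 0, 0, 0], [-1, 0, 0, 1, 0, 0, 0]]]'

```text
time_s: 15.3
eef_pos: [0.5647, -0.0197, 0.2962]
eef_rot: [3.034, -0.812, -0.003]
contact_force: [-5.2, 0.0, 12.0]
gripper_width: 0.321
```

Request:
drive_tool --rows '[[[-1, 0, 0, 1, 0, 0, 0], [-1, 0, 0, 2, 0, 0, 0]]]'

```text
time_s: 15.55
eef_pos: [0.5648, -0.0195, 0.2961]
eef_rot: [3.033, -0.812, -0.002]
contact_force: [-7.4, 0.0, 20.3]
gripper_width: 0.325
```

Request:
drive_tool --rows '[[[-1, 0, 0, -4, 0, 0, 0], [-1, 0, 0, -4, 0, 0, 0]]]'

```text
time_s: 15.8
eef_pos: [0.5649, -0.0196, 0.2997]
eef_rot: [3.033, -0.812, -0.002]
contact_force: [-0.4, 0.0, -3.9]
gripper_width: 0.328
```

Request:
drive_tool --rows '[[[-1, 0, 0, 1.5, 0, 0, 0], [-1, 0, 0, 3, 0, 0, 0], [-1, 0, 0, 4, 0, 0, 0], [-1, 0, 0, 4, 0, 0, 0]]]'

```text
time_s: 16.3
eef_pos: [0.5648, -0.0197, 0.2962]
eef_rot: [3.033, -0.812, -0.002]
contact_force: [-3.0, -0.5, 5.0]
gripper_width: 0.324
```

Request:
drive_tool --rows '[[[-1, 0, 0, 1, 0, 0, 0], [-1, 0, 0, 1.5, 0, 0, 0], [-1, 0, 0, 2, 0, 0, 0], [-1, 0, 0, 2.3, 0, 0, 0]]]'

```text
time_s: 16.8
eef_pos: [0.5648, -0.0195, 0.2961]
eef_rot: [3.032, -0.813, -0.001]
contact_force: [-6.4, -0.4, 15.8]
gripper_width: 0.325
```

Request:
drive_tool --rows '[[[-1, 0, 0, 2, 0, 0, 0], [-1, 0, 0, 2.6, 0, 0, 0], [-1, 0, 0, 2.8, 0, 0, 0], [-1, 0, 0, 2.8, 0, 0, 0]]]'

```text
time_s: 17.3
eef_pos: [0.5648, -0.0193, 0.2961]
eef_rot: [3.032, -0.812, 0.001]
contact_force: [-7.8, -0.2, 18.4]
gripper_width: 0.326
```

A push of about 22 N (sensor reading plus the drift's weight) no longer moves the wedge. I'll lift off, take the drift back towards the mat and check the jaw in the top view before setting it down.

Request:
drive_tool --rows '[[[-1, 0, 0, -8, 0, 0, 0], [-1, 0, 0, -25, 0, 0, 0], [-1, -30, -28, -40, 0, 0, 0], [-1, -70, -67, -40, 0, 0, 0], [-1, -112, -108, -40, 0, 0, 0]]]'

```text
time_s: 17.92
eef_pos: [0.5217, 0.1315, 0.3365]
eef_rot: [3.032, -0.815, 0.003]
contact_force: [1.4, 1.3, -3.6]
gripper_width: 0.323
```

Request:
drive_tool --rows '[[[-1, -40, -40, 0, 0, 0, 0], [-1, -80, -80, 0, 0, 0, 0], [-1, -110, -105, 0, 0, 0, 0], [-1, -110, -105, 0, 0, 0, 0]]]'

```text
time_s: 18.42
eef_pos: [0.4773, 0.2815, 0.3367]
eef_rot: [-3.036, 0.805, -0.002]
contact_force: [0.5, -1.6, -3.2]
gripper_width: 0.323
```

```bash
python3 - <<'E'
from h import *
st(); goal((.485,.284,.1535),-30)
s=imaging.snapshot("side");t=imaging.snapshot("top");np.save("s11.npy",s);np.save("t11.npy",t)
t7=np.load("t7.npy");t0=np.load("top0.npy")
A=np.hstack([x[165:205,230:275] for x in (t0,t7,t)]);crop(A,0,0,135,40,5,"pics/t11.png")
s7=np.load("s7.npy")
A=np.hstack([x[165:215,225:275] for x in (s7,s)]);crop(A,0,0,100,50,8,"pics/s11.png")
E
```

```text
t 18.43 p [0.4773 0.2815 0.3367] xhdg -29.69 zaxis [ 0.001  0.    -1.   ] F [ 0.5194 -1.6236 -3.2321] w 0.323 q [-0.1431  0.3314 -0.554   1.7762  0.1952  1.0878 -1.2819]
shift mm [  5.3  -5.9 183.2] turn [-0.001 -0.001  0.005] deg 0.3 rows>= 2.9
```

View pics/t11.png

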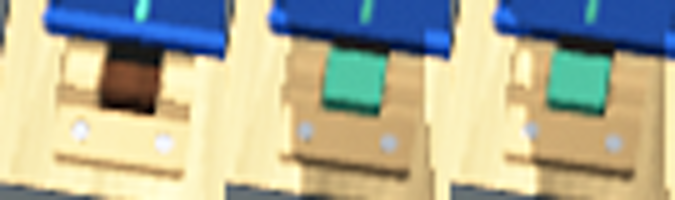

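View pics/s11.png

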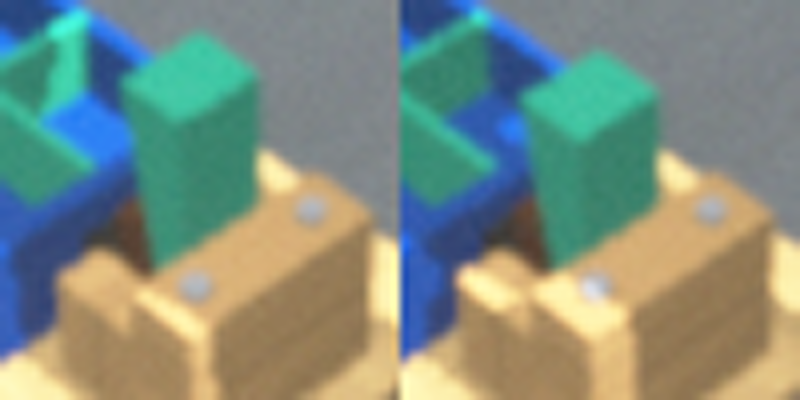

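```bash
python3 - <<'E'
from h import *
A=np.hstack([np.load(f)[180:205,230:255] for f in ("side0.npy","s7.npy","s11.npy")])
cv2.imwrite("pics/jw.png",cv2.resize(np.clip(A[:,:,::-1].astype(float)*1.8,0,255).astype(np.uint8),(750,250),interpolation=cv2.INTER_NEAREST))
# rows profile R-B
for y in (190,191,192,193,194,195,196):
    print(y,[(np.load(f)[y,232:252].astype(int)[:,0]-np.load(f)[y,232:252].astype(int)[:,2]).tolist() for f in ("side0.npy","s7.npy","s11.npy")])
E
```

```text
190 [[-177, -174, -163, -153, -131, -116, -113, -114, -87, -50, -10, 41, 69, 74, 77, 75, 71, 66, 59, 55], [-121, -114, -108, -95, -79, -69, -67, -46, -9, 21, 3, -38, -59, -60, -58, -57, -53, -48, -47, -50], [-118, -114, -100, -89, -77, -66, -50, -20, 10, 25, -19, -50, -54, -60, -57, -54, -46, -48, -52, -50]]
191 [[-167, -151, -131, -123, -121, -117, -112, -96, -33, 29, 54, 67, 71, 73, 71, 70, 67, 63, 59, 57], [-106, -93, -76, -73, -67, -62, -53, -15, 24, 42, 20, -30, -56, -57, -58, -57, -52, -49, -50, -49], [-102, -88, -76, -66, -62, -51, -29, 12, 38, 37, -1, -40, -54, -59, -59, -54, -49, -45, -50, -49]]
192 [[-132, -122, -118, -113, -116, -110, -93, -59, 5, 48, 59, 65, 69, 68, 65, 62, 64, 60, 59, 58], [-78, -72, -67, -66, -62, -52, -30, 12, 36, 40, 33, -25, -54, -57, -58, -52, -48, -49, -48, -49], [-74, -68, -67, -61, -52, -26, -3, 25, 37, 33, 8, -39, -51, -58, -57, -58, -51, -47, -48, -48]]
193 [[-119, -118, -115, -117, -104, -87, -54, -14, 16, 39, 47, 57, 61, 62, 60, 60, 62, 60, 58, 66], [-67, -65, -66, -57, -41, -25, -4, 16, 30, 35, 31, -18, -50, -57, -60, -54, -50, -48, -46, -36
[... 224 characters left out ...]
 5, 18, 30, 36, 29, -7, -45, -58, -57, -57, -49, -43, -11, 29], [-65, -63, -60, -30, 0, 6, 10, 23, 28, 31, 15, -32, -55, -58, -56, -52, -47, -40, -9, 27]]
195 [[-117, -117, -100, -82, -19, 29, 32, 19, 20, 27, 31, 34, 52, 55, 60, 62, 68, 88, 106, 98], [-64, -63, -60, -26, 7, 22, 21, 18, 31, 35, 31, 2, -39, -61, -57, -50, -34, -7, 42, 78], [-63, -67, -62, -21, 11, 21, 16, 19, 32, 36, 25, -21, -49, -54, -59, -47, -36, -5, 44, 77]]
196 [[-116, -110, -66, 6, 75, 99, 90, 60, 34, 30, 31, 32, 47, 56, 63, 82, 101, 106, 98, 88], [-64, -61, -53, 1, 52, 66, 61, 43, 32, 36, 34, 8, -36, -55, -45, -16, 26, 55, 81, 97], [-64, -63, -49, 6, 54, 67, 60, 47, 35, 35, 30, -10, -41, -52, -46, -13, 25, 54, 79, 94]]
```

View pics/jw.png

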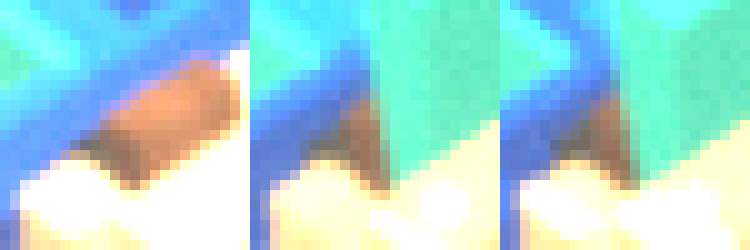

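The side crop shows the wedge upright against the post, with its top about 2.3 px lower than before. The jaw's visible dark edge has moved towards the carrier. Now I'll put the drift back near the mat's centre.

Request:
drive_tool --rows '[[[-1, 3, -4, 40, 0, 0, 0], [-1, 3, -4, 90, 0, 0, 0], [-1, 3, -4, 140, 0, 0, 0], [-1, 3, -4, 168, 0, 0, 0], [-1, 3, -4, 175, 0, 0, 0]]]'

```text
time_s: 19.15
eef_pos: [0.4845, 0.2766, 0.1594]
eef_rot: [3.028, -0.817, 0.0]
contact_force: [-0.1, -0.9, -2.6]
gripper_width: 0.326
```

```bash
python3 - <<'E'
from h import *
st(); goal((.483,.285,.153),-30)
s=imaging.snapshot("side")
crop(s,160,235,100,100,6,"pics/s12.png")
E
```

```text
t 19.15 p [0.4845 0.2766 0.1594] xhdg -30.22 zaxis [-0.0012 -0.0053 -1.    ] F [-0.0956 -0.9034 -2.639 ] w 0.326 q [-0.2198  0.5608 -0.4611  1.9078  0.3568  0.758  -1.4108]
shift mm [-5.6 -6.5  6.4] turn [ 0.005 -0.002 -0.004] deg 0.4 rows>= 0.2
```

View pics/s12.png

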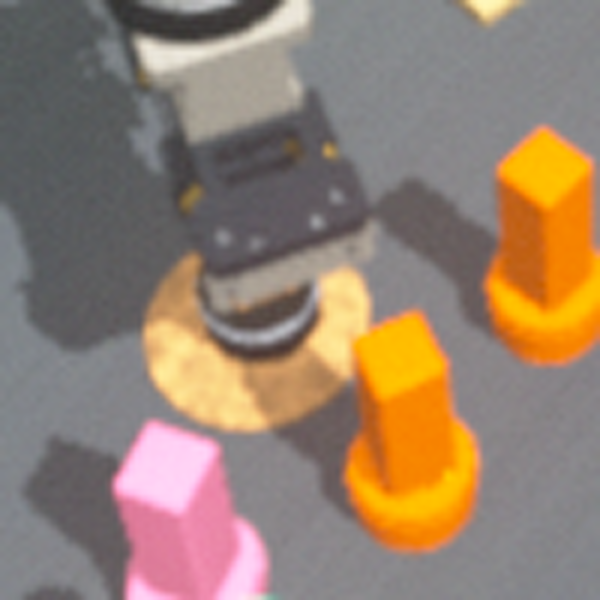

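Request:
drive_tool --rows '[[[-1, -3, -4, 2, 0.005, -0.002, -0.004], [-1, -4, -5, 4, 0.005, -0.002, -0.004], [-1, -4, -5, 5.5, 0.005, -0.002, -0.004], [-1, -4, -5, 5.5, 0.005, -0.002, -0.004]]]'

```text
time_s: 19.7
eef_pos: [0.4839, 0.2835, 0.1547]
eef_rot: [-3.034, 0.812, -0.001]
contact_force: [0.1, -0.4, -4.4]
gripper_width: 0.323
```

Request:
drive_tool --rows '[[[-1, 0, 0, 1, 0, 0, 0], [-1, 0, 0, 1, 0, 0, 0]]]'

```text
time_s: 19.95
eef_pos: [0.4839, 0.2835, 0.1537]
eef_rot: [-3.034, 0.812, -0.001]
contact_force: [0.0, 0.1, -3.2]
gripper_width: 0.325
```

Request:
drive_tool --rows '[[[-1, 0, 0, 1, 0, 0, 0], [-1, 0, 0, 1, 0, 0, 0]]]'

```text
time_s: 20.2
eef_pos: [0.4839, 0.2835, 0.1526]
eef_rot: [-3.034, 0.812, -0.001]
contact_force: [0.4, 0.0, -4.0]
gripper_width: 0.325
```

Request:
drive_tool --rows '[[[-1, 0, 0, 0.7, 0, 0, 0], [-1, 0, 0, 0.7, 0, 0, 0]]]'

```text
time_s: 20.45
eef_pos: [0.4839, 0.2836, 0.1524]
eef_rot: [-3.034, 0.812, -0.002]
contact_force: [-1.2, -0.5, 4.1]
gripper_width: 0.321
```

Contact at 0.1524, the same height as at pick-up, so the drift did not slip in the grip. Releasing.

Request:
drive_tool --rows '[[[-0.2, 0, 0, 0, 0, 0, 0], [0.1, 0, 0, 0, 0, 0, 0], [0.4, 0, 0, 0, 0, 0, 0], [0.6, 0, 0, 0, 0, 0, 0], [0.6, 0, 0, 0, 0, 0, 0]]]'

```text
time_s: 21.08
eef_pos: [0.4839, 0.2836, 0.1524]
eef_rot: [-3.034, 0.812, -0.002]
contact_force: [-0.1, -0.2, 1.0]
gripper_width: 0.791
```

Request:
drive_tool --rows '[[[0.6, 0, 0, -20, 0, 0, 0], [0.6, 0, 0, -60, 0, 0, 0], [0.6, 0, 0, -110, 0, 0, 0], [0.6, 0, 0, -150, 0, 0, 0], [0.6, 0, 0, -150, 0, 0, 0]]]'

```text
time_s: 21.7
eef_pos: [0.4849, 0.2847, 0.3073]
eef_rot: [-3.028, 0.81, -0.011]
contact_force: [0.1, -0.4, -0.5]
gripper_width: 0.8
```

Request:
drive_tool --rows '[[[0.6, 0, 40, 0, 0, 0, 0], [0.6, 0, 80, 0, 0, 0, 0], [0.6, 0, 100, 0, 0, 0, 0], [0.6, 0, 100, 0, 0, 0, 0]]]'

```text
time_s: 22.2
eef_pos: [0.4348, 0.1973, 0.3066]
eef_rot: [-3.028, 0.813, -0.012]
contact_force: [-1.0, -0.5, 1.1]
gripper_width: 0.803
```

```bash
python3 - <<'E'
from h import *
st()
s=imaging.snapshot("side");t=imaging.snapshot("top")
cv2.imwrite("pics/sF.png",cv2.resize(s[:,:,::-1],(768,576),interpolation=cv2.INTER_CUBIC))
cv2.imwrite("pics/tF.png",cv2.resize(t[:,:,::-1],(768,576),interpolation=cv2.INTER_CUBIC))
np.save("sF.npy",s);np.save("tF.npy",t)
E
```

```text
t 22.2 p [0.4348 0.1973 0.3066] xhdg -30.04 zaxis [ 0.0093  0.0041 -0.9999] F [-0.9863 -0.5027  1.0707] w 0.803 q [ 0.0035  0.2201 -0.5619  1.9842  0.1436  0.9649 -1.1528]
```

View pics/sF.png

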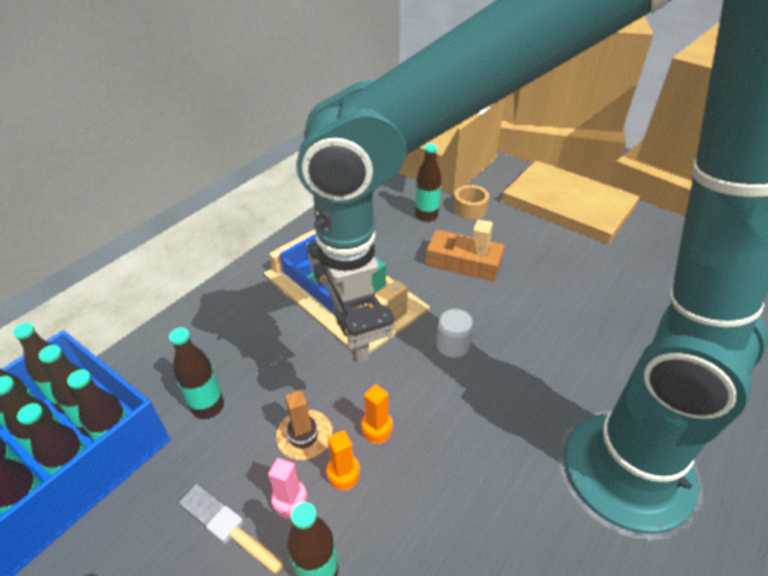

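View pics/tF.png

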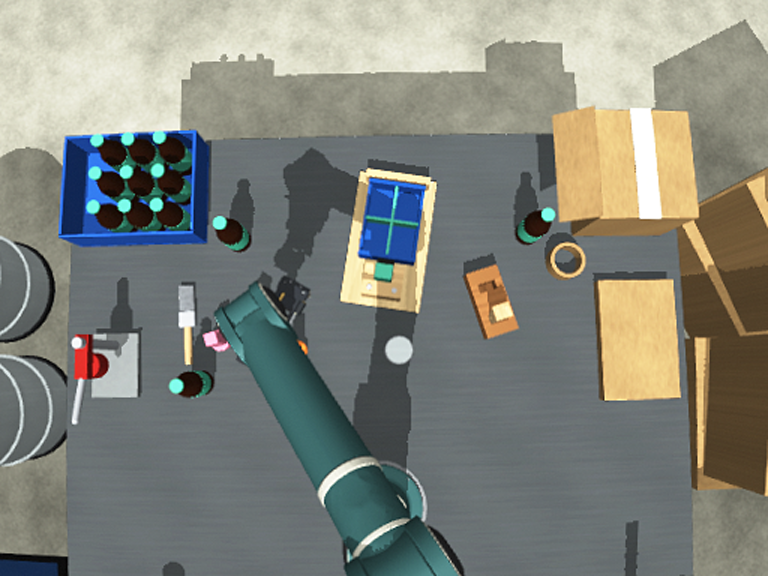

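Drift upright on the mat at side (298,420), bystanders at their original pixels, and nothing touched. The jig is now lit as at the start, so I'll compare the jaw there.

```bash
python3 - <<'E'
from h import *
a=np.load("top0.npy");b=np.load("tF.npy")
A=np.hstack([x[165:195,240:270] for x in(a,b)])
cv2.imwrite("pics/jF.png",cv2.resize(np.clip(A[:,:,::-1].astype(float)*2.2,0,255).astype(np.uint8),(780,390),interpolation=cv2.INTER_NEAREST))
for x in(252,254,256,258,260): print(x,a[168:190,x].sum(1).tolist(),"|",b[168:190,x].sum(1).tolist())
E
```

```text
252 [356, 407, 391, 303, 162, 96, 94, 76, 71, 160, 218, 220, 226, 231, 208, 162, 134, 71, 73, 560, 696, 679] | [271, 275, 263, 178, 75, 82, 130, 333, 454, 445, 444, 443, 443, 443, 444, 451, 424, 290, 169, 370, 496, 482]
254 [320, 394, 409, 340, 166, 94, 69, 80, 63, 172, 253, 248, 249, 251, 226, 190, 149, 76, 51, 450, 666, 682] | [270, 269, 272, 209, 88, 69, 53, 248, 421, 450, 446, 448, 444, 448, 447, 446, 422, 304, 160, 326, 471, 493]
256 [290, 374, 409, 355, 194, 93, 82, 79, 70, 148, 236, 258, 250, 252, 240, 203, 133, 77, 61, 311, 619, 687] | [263, 267, 277, 226, 116, 77, 60, 183, 370, 455, 446, 444, 443, 445, 444, 445, 457, 376, 196, 269, 430, 495]
258 [519, 406, 405, 366, 265, 158, 94, 78, 72, 94, 178, 225, 218, 213, 218, 195, 155, 121, 69, 141, 569, 689] | [391, 337, 270, 239, 145, 75, 70, 101, 330, 459, 447, 447, 444, 446, 444, 447, 454, 400, 244, 204, 390, 498]
260 [250, 332, 406, 395, 311, 163, 94, 70, 77, 70, 159, 226, 222, 217, 220, 191, 145, 101, 44, 54, 539, 688] | [267, 267, 273, 256, 186, 83, 77, 69, 315, 465, 447, 449, 445, 448, 457, 456, 416, 342, 226, 132, 360, 489]
```

View pics/jF.png

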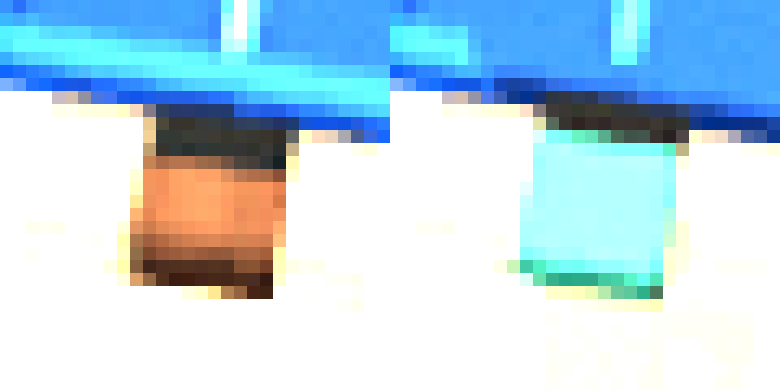

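```bash
python3 - <<'E'
from h import *
a=np.load("top0.npy");b=np.load("tF.npy")
for n,x in(("0",a),("F",b)):
    print(n); 
    for y in range(172,179): print(y,x[y,252:262].tolist())
E
```

```text
0
172 [[15, 43, 104], [15, 44, 106], [16, 44, 106], [18, 46, 107], [19, 51, 124], [19, 54, 127], [28, 73, 164], [32, 85, 188], [33, 86, 192], [37, 96, 209]]
173 [[23, 30, 43], [19, 26, 47], [19, 26, 49], [16, 26, 50], [16, 27, 50], [15, 27, 50], [18, 43, 97], [19, 45, 106], [15, 43, 105], [16, 43, 106]]
174 [[35, 33, 26], [25, 24, 22], [25, 24, 20], [26, 27, 27], [25, 28, 29], [21, 25, 30], [22, 29, 43], [22, 30, 43], [19, 28, 47], [17, 23, 46]]
175 [[24, 27, 25], [24, 26, 24], [27, 28, 25], [27, 27, 25], [28, 27, 24], [25, 25, 21], [27, 27, 24], [26, 25, 23], [26, 24, 20], [23, 21, 18]]
176 [[25, 24, 22], [22, 26, 26], [19, 22, 22], [22, 25, 26], [22, 25, 23], [23, 25, 24], [24, 24, 24], [22, 23, 20], [26, 26, 25], [19, 21, 20]]
177 [[78, 49, 33], [83, 53, 36], [83, 53, 36], [72, 49, 34], [68, 47, 33], [52, 38, 31], [35, 31, 28], [32, 29, 26], [22, 24, 24], [10, 15, 17]]
178 [[112, 66, 40], [123, 74, 46], [128, 77, 48], [120, 73, 47], [116, 74, 46], [102, 66, 43], [85, 55, 38], [80, 50, 34], [77, 49, 33], [63, 37, 25]]
F
172 [[20, 25, 30], [23, 25, 30], [22, 27, 39], [20, 25, 38], [
[... 320 characters left out ...]
[26, 23, 21], [26, 22, 20], [28, 26, 23], [22, 22, 18]]
175 [[62, 150, 121], [57, 141, 112], [48, 111, 89], [46, 104, 85], [40, 79, 64], [33, 48, 39], [29, 38, 34], [30, 39, 36], [25, 23, 21], [19, 15, 15]]
176 [[81, 205, 168], [85, 206, 170], [78, 188, 155], [74, 182, 149], [68, 167, 135], [62, 149, 121], [62, 148, 120], [62, 148, 119], [58, 142, 115], [44, 111, 92]]
177 [[81, 199, 165], [82, 200, 165], [83, 201, 166], [85, 203, 168], [84, 203, 168], [84, 203, 168], [85, 205, 169], [86, 206, 171], [85, 207, 173], [71, 190, 157]]
178 [[81, 198, 165], [81, 198, 164], [83, 199, 164], [82, 198, 165], [83, 199, 164], [82, 198, 163], [83, 199, 165], [84, 200, 165], [81, 200, 166], [75, 191, 158]]
```

```bash
python3 - <<'E'
from plant import job_done
print(job_done())
E
```

```text
the job is handed in; nothing more can be done
None
```

I set the teal wedge in the slot thin end down, with its slope towards the jaw, and drove it down about 9 mm with the drift. I then stood the drift back on its mat and handed the job in at about 22 s. No verdict was reported.

**What the last checks showed:**
- **Push on the wedge:** it moved at about 7–8 N at first, then stopped. Two later pushes, about 23 N and 22 N (sensor reading plus the drift's weight), moved it no further than 0.1 mm. The highest force I read was about 23 N, under the 40 N limit.
- **Wedge:** it stands upright against the post, with its thin end about 39 mm over the bench. That is inside the 13–41 mm range given for driven home, but near its shallow end.
- **Drift:** it stands upright near the mat's centre, touching down at the same height as when I picked it up.
- **Other things on the bench:** by eye, the bottles, spare wedge, tin, tape and brush are where they were at the start. The arm was clear of everything.

**What I could not confirm:** I never saw the jaw's travel directly, because the wedge and the carrier rim hide it in both views. In the side pictures its dark edge had moved by roughly the full 5 mm, but I could measure that only loosely. That the jaw is closed rests mainly on the sharp rise in push force. I also read a sideways force of up to about 8 N on the drift while pressing, and did not explain it.

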